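# Load-test return-spring cartridges against a reference gauge

## Robot

A 7-joint arm with a two-finger parallel gripper is mounted at the origin on a cart in front of the work surface, level with it; the furniture and walls round the work are solid. World frame = base frame: x ahead of the robot, y to its left, z up, the work surface at z = 0. Lengths are in m, angles in degrees, forces in N, time in s.
With the tool pointing down it reaches from about 0.35 to 0.9 m from the base axis. Payload 7.2 kg.
Tool frame: the origin (TCP) lies at the very end of the fingers, on their centre line; the grasp point (between the pads) lies 19 mm behind it (bot.hold_point_z is the distance from the TCP to the grasp point, in m); z points along the fingers, y is the line along which they close (so a half turn about z gives the same grasp; the last joint's range is limited). The gripper opens to 85 mm and grips with 20 to 120 N. Pads are 22 mm wide; open, the fingers measure 114 mm over their backs; the gripper's body (76 mm by 85 mm) begins 54 mm behind the grasp point. The pads swing forward as they close: fully open they stand 13 mm farther back than shut.
Start: joints at [-3.908, 23.554, -0.728, 91.456, 0.321, 64.991, -4.71], TCP at [0.625, -0, 0.231] pointing down, gripper open.
Joint ranges: [-169.25, 169.25], [-16.82, 113.86], [-84.01, 82.57], [7.8, 145.47], [-59.2, 239.2], [7.22, 106.19], [-163.78, 163.78]. Speed limits (degrees/s): [136.94, 136.94, 172.46, 172.46, 180, 180, 180].

## Interface

Orientations are given as [roll, pitch, yaw] about the fixed x, y, z axes, in that order (R = Rz(yaw) Ry(pitch) Rx(roll)).
In Python, from workcell import bot gives the robot as it stands.
- The arm moves only by the tool servo_tool, never from a script. Its argument "increments" is a list of rows, each a list of 4 numbers: the shift along the tool's x, y, z in mm, then the turn about the tool's z in degrees. A call has 1 to 10 rows; each row shifts and turns the commanded pose from where the row before left it, along the tool's axes as they then stand; what a row does not reach is not made up. A row lasts 1/10 s, in which the tool goes at most 50 mm and 8.59 degrees, less where a joint would pass 70% of its speed; a pose out of reach is approached as far as the arm can. A call is refused whole if a number of a shift passes 50 or a number of a turn 8.59, either way. A call with a gripper value outside its range is refused whole. "fingers" is the finger opening in mm, from 0 to 85.4, set as the call begins (left out, the last holds). The fingers move at their own pace and stop on an object; "squeeze" is the grip in N (left out, the last holds). Time passes only in rows, so rows that do not move let the fingers close. It gives the time, the measured TCP pose, the force, the opening and the grip force at its end, in the units of the state.
- bot.get_obs(): the state, without advancing time (a new reading comes with each control period).
- bot.camera(name): name is "scene" or "side" or "wrist"; returns a dict with "img" (384x512x3 uint8, red, green, blue), "camera_matrix" (3x3 intrinsics, pixels), "world_from_camera" (4x4, takes a point from camera to world coordinates). Camera axes: x right, y up, looking along -z (the intrinsics and any distortion apply to the point x, -y, -z); pixel columns grow to the right and rows downward; lengths in m; the calibration is good to about 2 mm. The wrist camera is an equidistant fisheye: a pixel r from the principal point sees the ray r / f radians off the axis. A picture is of the moment at which its call begins. There is no depth.
- bot.close_job(): hands the job in; it is judged then, once.
The state is a dict: "t": time; "q": joint angles; "qvel": joint speeds; "joint_torque": joint torques, N m; "eef_pos": TCP position; "ee_rot": TCP orientation; "force": force on the tool from outside, world axes, zero at the start; "wrist_torque": the same for the moment, N m; "finger_gap": opening from 0.0 (shut) to 1.0 (fully open); "grip_force": force on a finger pad.
Only numpy, scipy, OpenCV 4.12 (cv2) and the standard library are available. Lean on these libraries where they do the work, as an engineer would, in place of code of your own. Each camera call takes 0.05 s, during which the arm holds its last target. There are 200 camera calls.

## Task

Set up the spring tester by sliding the reference gauge into its lane until it snaps fully home against the stop. Then, working from the left cartridge of the row to the right, stand each one on the test spot, set the weight on its cap, let go and see whether the cap's top stays above the gauge's mark: stand those that stay above it upright in the shallow tray and those that sink below it upright in the deep bin. Leave the weight standing on its black rest disc and the gauge home, and do not disturb the timer and the jar.

Things in the scene. Friction and masses are not known exactly. Their poses are not given: they have to be found in the camera images.
- tester: spring tester fixed to the bench: polished, slippery aluminium base plate 120 (x) x 300 (y) x 12 mm thick, covering x -70 to +50 and y -150 to +150 in its own frame; origin on the bench under the test spot, +x away from the robot (turned by up to about 0.15 rad), +y to the robot's left. The test spot is in the middle, the weight's rest 100 mm to +y of it, the gauge's lane 100 mm to -y of it
- test_spot (a point): centre of the test spot on the plate's upper face (12 mm over the bench). Four locating pins, 10 mm thick and 7 mm tall, stand on the diagonals, 41 mm from the centre; a cartridge's base stands between them with 6 mm of play
- weight_rest (a point): centre of a thin black disc, 74 mm across, level with the plate's upper face: where the weight is kept
- lane_mouth (a point): point on the plate's upper face in the open front end of the gauge's lane, 72 mm to -x (tester axes) of gauge_home; the gauge, set down here on its foot and squared to the tester, has about 5 mm of play between flared guides, 18 mm tall, that narrow from 60 to 48 mm
- gauge_home (a point): where the gauge's origin lies when fully home, on the plate's upper face; axes as the tester's. Pushed along +x from the mouth, the gauge forces two sprung rollers apart (19 mm short of home, 36 mm between them; about 10 N, from 40 mm short of home, if it is not pressed down), runs between side rails 48 mm apart to an end stop, all 24 mm tall, and in the last few mm the rollers snap in behind its foot and hold it
- gauge: loose steel reference gauge, 250 g, 98 mm tall, origin at the centre of its underside. Foot 40 (x) x 44 (y) x 24 mm tall with 10 mm corner radii; on it a post 20 mm thick (x) and 30 mm wide (y) up to 80 mm, and a narrower top 20 (x) x 14 (y) mm up to 98 mm. Both ends of the foot are alike. Can be gripped over its 20 mm thickness and pushed along its x
- gauge_mark (a point): the reference mark: the gauge's shoulder, with a dark line, 80 mm above its underside
- weight: loose steel test weight, 0.7 kg: disc 64 mm in diameter and 26 mm thick, with an upright stem 26 mm in diameter from 26 to 76 mm to hold it by; origin at the centre of its underside. It is simply set, flat, on a cartridge's cap
- shallow_tray: open white tray, fixed to the bench, 230 (x) x 94 (y) x 14 mm tall, walls and floor 4 mm, origin under its centre: for the springs that pass. Room for three cartridges in a row along its x, up to 74 mm apart
- deep_bin: open white bin, fixed to the bench, 230 (x) x 94 (y) x 48 mm tall, walls 4 mm and floor 4 mm, origin under its centre: for the springs that fail. Room for three cartridges in a row along its x, up to 74 mm apart. Tray and bin stand one to the left and one to the right, either way round
- bench_timer: bench timer; bystander
- orange_jar: jar with an orange lid, 56 mm across; bystander
- left_p: spring cartridge that starts as the left one of the row (one of left_p and left_q is there; the letter tells nothing): grey base 60 mm in diameter, 28 mm tall; open coil; grey cap 44 mm in diameter, 18 mm tall; 100 mm tall unloaded, 200 g; origin at the centre of its underside. The cap cannot come off, so it can be carried by the cap's sides (82 to 100 mm). All look alike
- left_p_top (a point): centre of the upper face of left_p's cap; the cap slides straight down up to 38 mm against the spring. On the test spot under the weight, this height against gauge_mark's is the test: a good spring gives about 5 mm (stays 15 mm above the mark), a tired one about 32 mm (sinks 12 mm below)
- left_q: spring cartridge that starts as the left one of the row (one of left_p and left_q is there; the letter tells nothing): grey base 60 mm in diameter, 28 mm tall; open coil; grey cap 44 mm in diameter, 18 mm tall; 100 mm tall unloaded, 200 g; origin at the centre of its underside. The cap cannot come off, so it can be carried by the cap's sides (82 to 100 mm). All look alike
- left_q_top (a point): centre of the upper face of left_q's cap; the cap slides straight down up to 38 mm against the spring. On the test spot under the weight, this height against gauge_mark's is the test: a good spring gives about 5 mm (stays 15 mm above the mark), a tired one about 32 mm (sinks 12 mm below)
- middle_p: spring cartridge that starts as the middle one of the row (one of middle_p and middle_q is there; the letter tells nothing): grey base 60 mm in diameter, 28 mm tall; open coil; grey cap 44 mm in diameter, 18 mm tall; 100 mm tall unloaded, 200 g; origin at the centre of its underside. The cap cannot come off, so it can be carried by the cap's sides (82 to 100 mm). All look alike
- middle_p_top (a point): centre of the upper face of middle_p's cap; the cap slides straight down up to 38 mm against the spring. On the test spot under the weight, this height against gauge_mark's is the test: a good spring gives about 5 mm (stays 15 mm above the mark), a tired one about 32 mm (sinks 12 mm below)
- middle_q: spring cartridge that starts as the middle one of the row (one of middle_p and middle_q is there; the letter tells nothing): grey base 60 mm in diameter, 28 mm tall; open coil; grey cap 44 mm in diameter, 18 mm tall; 100 mm tall unloaded, 200 g; origin at the centre of its underside. The cap cannot come off, so it can be carried by the cap's sides (82 to 100 mm). All look alike
- middle_q_top (a point): centre of the upper face of middle_q's cap; the cap slides straight down up to 38 mm against the spring. On the test spot under the weight, this height against gauge_mark's is the test: a good spring gives about 5 mm (stays 15 mm above the mark), a tired one about 32 mm (sinks 12 mm below)
- right_p: spring cartridge that starts as the right one of the row (one of right_p and right_q is there, or neither; the letter tells nothing): grey base 60 mm in diameter, 28 mm tall; open coil; grey cap 44 mm in diameter, 18 mm tall; 100 mm tall unloaded, 200 g; origin at the centre of its underside. The cap cannot come off, so it can be carried by the cap's sides (82 to 100 mm). All look alike
- right_p_top (a point): centre of the upper face of right_p's cap; the cap slides straight down up to 38 mm against the spring. On the test spot under the weight, this height against gauge_mark's is the test: a good spring gives about 5 mm (stays 15 mm above the mark), a tired one about 32 mm (sinks 12 mm below)
- right_q: spring cartridge that starts as the right one of the row (one of right_p and right_q is there, or neither; the letter tells nothing): grey base 60 mm in diameter, 28 mm tall; open coil; grey cap 44 mm in diameter, 18 mm tall; 100 mm tall unloaded, 200 g; origin at the centre of its underside. The cap cannot come off, so it can be carried by the cap's sides (82 to 100 mm). All look alike
- right_q_top (a point): centre of the upper face of right_q's cap; the cap slides straight down up to 38 mm against the spring. On the test spot under the weight, this height against gauge_mark's is the test: a good spring gives about 5 mm (stays 15 mm above the mark), a tired one about 32 mm (sinks 12 mm below)

How it is judged:
By the outcome, as a careful person would: the job done as asked, in the order asked, and still so for the second after the job is handed in, with the robot touching nothing.
Of left_p, left_q only 1 to 1 are there at a start; the rules pass over those that are not, and their reading is None.
Of middle_p, middle_q only 1 to 1 are there at a start; the rules pass over those that are not, and their reading is None.
Of right_p, right_q, petri_a only 1 to 1 are there at a start; the rules pass over those that are not, and their reading is None.
At some moment in a run one of left_p, left_q, middle_p, middle_q, right_p, right_q may be knocked a few centimetres aside while the robot is not near it.
It also fails if it takes over 210 s, if anything falls off the work surface, if the arm or the gripper's body presses on something with over 40 N, if the wrist force passes 120 N, or if a joint passes its speed limit or range.

## Working session

There is one attempt and no reset: what is moved stays moved. The work goes in short steps, Python scripts to look and compute and a tool call to move; the robot and the scene stay as the last step left them, time stands still between calls to the robot, and variables do not carry over. Pictures are saved under pics/ and viewed, at most 14 in all, crops included, and the job is handed in when it is done.

Besides the shell and the picture viewer there is one more tool, called as name(argument=value, ...) on one line, values as JSON. servo_tool: Moves the arm, as the interface text tells. Its arguments: {"type":"object","properties":{"increments":{"type":"array"},"fingers":{"type":"number"},"squeeze":{"type":"number"}},"required":["increments"]}

```bash
ls; mkdir -p pics; cat > h.py <<'E'
import numpy as np, cv2, json
from workcell import bot
def snap(name, fn=None):
    c=bot.camera(name)
    if fn: cv2.imwrite('pics/'+fn, c['img'][:,:,::-1])
    return c
def ray(c,u,v,wrist=False):
    K=np.array(c['camera_matrix']);T=np.array(c['world_from_camera'])
    a=(u-K[0,2])/K[0,0]; b=(v-K[1,2])/K[1,1]
    if wrist:
        r=np.hypot(a,b); s=np.sin(r)/r if r>1e-9 else 1
        d=np.array([a*s,-b*s,-np.cos(r)])
    else: d=np.array([a,-b,-1.0])
    d=T[:3,:3]@d
    return T[:3,3],d/np.linalg.norm(d)
def onplane(c,u,v,z,wrist=False):
    o,d=ray(c,u,v,wrist); return o+d*(z-o[2])/d[2]
def proj(c,p,wrist=False):
    K=np.array(c['camera_matrix']);T=np.array(c['world_from_camera'])
    q=T[:3,:3].T@(np.array(p)-T[:3,3]); x,y,z=q[0],-q[1],-q[2]
    if wrist:
        r=np.hypot(x,y); th=np.arctan2(r,z); s=th/r if r>1e-9 else 1/z
        return K[0,0]*x*s+K[0,2],K[1,1]*y*s+K[1,2]
    return K[0,0]*x/z+K[0,2],K[1,1]*y/z+K[1,2]
E
python3 - <<'E'
from h import *
ims=[]
for n in ['scene','side','wrist']:
    c=snap(n,n+'0.png'); np.save(n+'0.npy',c,allow_pickle=True)
    print(n,np.round(c['camera_matrix'],1).tolist(),np.round(c['world_from_camera'],3).tolist(), [k for k in c])
print(bot.get_obs())
E
```

```text
pics
scene [[450.2, 0.0, 259.0], [0.0, 450.2, 190.7], [0.0, 0.0, 1.0]] [[0.603, 0.523, -0.602, -0.432], [-0.798, 0.383, -0.465, -0.73], [-0.013, 0.761, 0.649, 1.109], [0.0, 0.0, 0.0, 1.0]] ['img', 'camera_matrix', 'world_from_camera']
side [[347.7, 0.0, 259.0], [0.0, 347.7, 198.0], [0.0, 0.0, 1.0]] [[-0.642, 0.552, -0.532, -0.226], [-0.766, -0.453, 0.456, 0.639], [0.011, 0.701, 0.714, 1.114], [0.0, 0.0, 0.0, 1.0]] ['img', 'camera_matrix', 'world_from_camera']
wrist [[297.3, 0.0, 255.3], [0.0, 297.3, 186.8], [0.0, 0.0, 1.0]] [[1.0, -0.001, 0.001, 0.625], [0.001, 0.953, 0.302, 0.078], [-0.002, -0.302, 0.953, 0.372], [0.0, 0.0, 0.0, 1.0]] ['img', 'camera_matrix', 'world_from_camera']
{'t': 0.15, 'q': array([-3.90645726, 23.58924974, -0.72941501, 91.49241331,  0.32056814,
       64.99055402, -4.70962007]), 'qvel': array([-0.02729633, -0.14955892,  0.10009798, -0.17600807,  0.02677506,
        0.06564026,  0.06835111]), 'joint_torque': array([ 8.68001844e-04, -6.01035547e+01,  6.82709701e-01, -2.99646127e+01,
        1.39312408e-02,  7.85868731e-03, -1.85852571e-05]), 'eef_pos': array([ 6.24621999e-01, -3.22720297e-05,  2.30653194e-01]), 'ee_rot': array([-1.79929944e+02,  4.22232324e-03,  9.00011927e+01]), 'force': array([-0.62536504, -0.1718581 , -0.63648739]), 'wrist_torque': array([-0.03009618,  0.0468333 ,  0.00459465]), 'grip_force': 0.0, 'finger_gap': 1.000545545478221}
```

View pics/scene0.png

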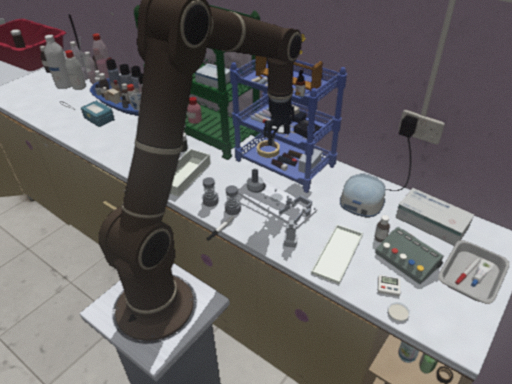

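View pics/side0.png

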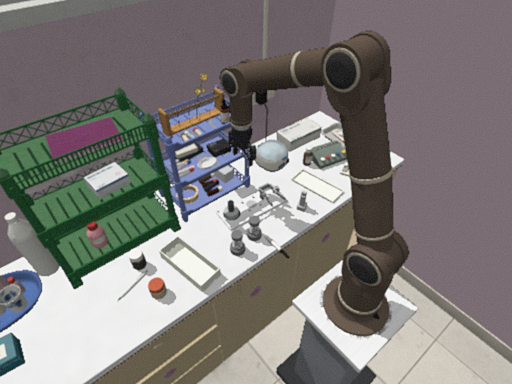

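View pics/wrist0.png

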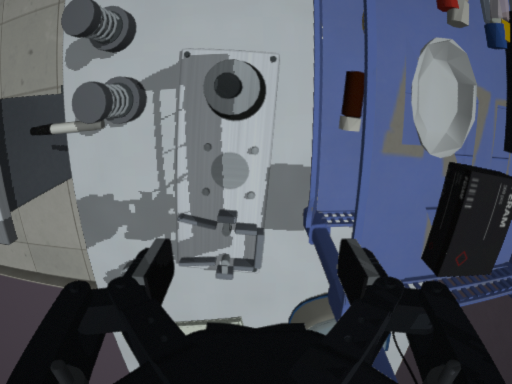

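```bash
python3 - <<'E'
import cv2,numpy as np
a=cv2.imread('pics/scene0.png')[150:290,160:360]; b=cv2.imread('pics/side0.png')[155:295,130:330]
z=np.vstack([cv2.resize(x,(400*2*1,280*2),interpolation=cv2.INTER_CUBIC) for x in (a,b)])
z=cv2.resize(z,(428*1,600)) if 0 else z
cv2.imwrite('pics/za.png',z[:560]); cv2.imwrite('pics/zb.png',z[560:])
E
```

```text
(no output)
```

View pics/za.png

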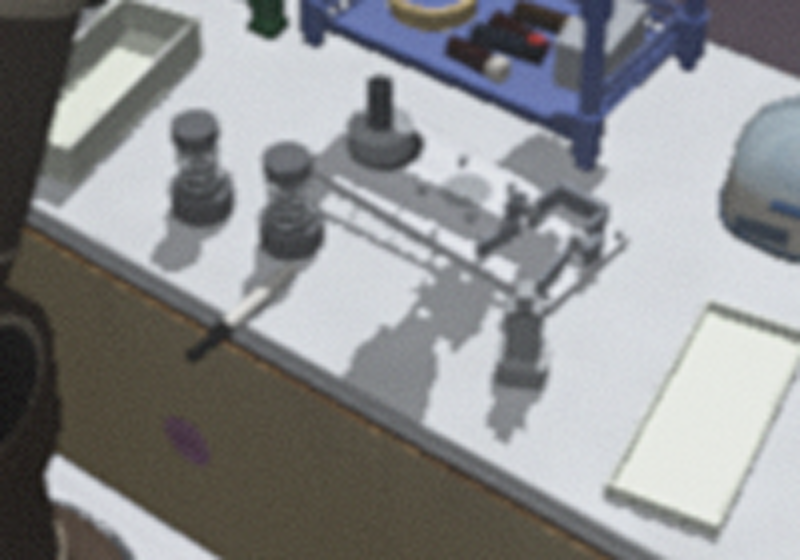

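View pics/zb.png

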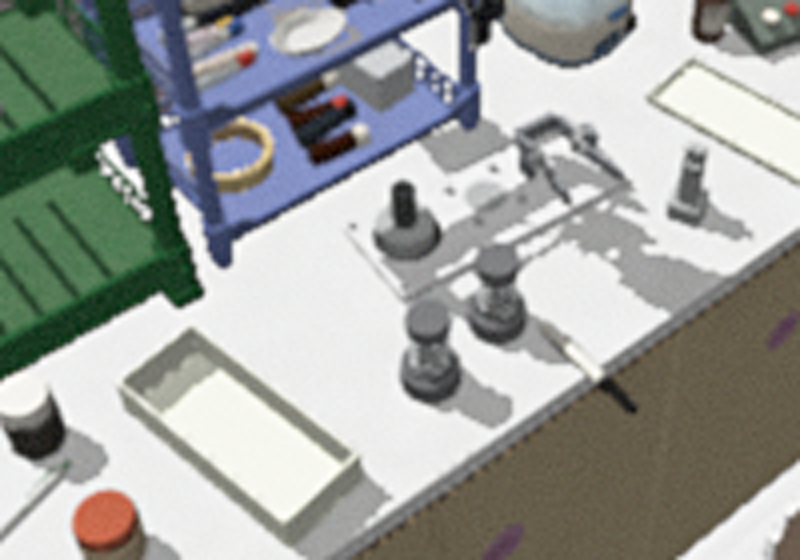

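```bash
python3 - <<'E'
from h import *
w=np.load('wrist0.npy',allow_pickle=True).item();s=np.load('scene0.npy',allow_pickle=True).item();d=np.load('side0.npy',allow_pickle=True).item()
def P(n,u,v,z): print(n,np.round(onplane(w,u,v,z,True)[:2],4))
for n,u,v,z in [('pin',207,146,.019),('pin',253,150,.019),('pin',206,191,.019),('pin',250,195,.019),('TL',182,50,.012),('TR',279,53,.012),('BR',263,272,.012),('spot',230,170,.012),('stemtop',228,85,.088),('cartL cap',85,20,.1),('cartM cap',94,102,.1),('cartMbase',125,99,.028),('cartLbase',115,28,.028)]: P(n,u,v,z)
sc=lambda u,v:(160+u/4,150+v/4); sd=lambda u,v:(130+u/4,155+v/4)
def tri(n,a,b):
    o1,d1=ray(s,*sc(*a));o2,d2=ray(d,*sd(*b))
    A=np.stack([d1,-d2],1);t=np.linalg.lstsq(A,o2-o1,rcond=None)[0]
    p,q=o1+t[0]*d1,o2+t[1]*d2; print(n,np.round((p+q)/2,4),'gap',round(np.linalg.norm(p-q),4))
tri('gauge top',(529,288),(695,152))
tri('gauge foot c',(520,378),(688,212))
tri('capL',(195,125),(428,315));tri('capM',(288,158),(496,260));tri('stem',(379,82),(404,186))
def Q(n,c,u,v,z): print(n,np.round(onplane(c,u,v,z)[:2],4))
Q('tray a',s,*sc(712,305),.014);Q('tray l',s,*sc(610,490),.014);Q('tray r',s,*sc(718,532),.014)
Q('trayside a',d,*sd(692,64),.014);Q('trayside b',d,*sd(652,97),.014)
for u,v in [(122,385),(193,330),(358,460),(286,527)]: Q('bin',d,*sd(u,v),.048)
for u,v in [(527,298),(625,240)]: Q('plate scene',s,*sc(u,v),.012)
for u,v in [(408,298),(630,185),(350,228)]: Q('plate side',d,*sd(u,v),.012)
Q('jar',d,*sd(107,508),.06);
E
```

```text
pin [0.5661 0.0175]
pin [0.6218 0.0122]
pin [ 0.5624 -0.04  ]
pin [ 0.618  -0.0451]
TL [0.536  0.1365]
TR [0.6526 0.1299]
BR [ 0.6359 -0.1653]
spot [ 0.5929 -0.0145]
stemtop [0.599  0.0879]
cartL cap [0.453  0.1674]
cartM cap [0.4635 0.08  ]
cartMbase [0.466  0.0804]
cartLbase [0.4529 0.172 ]
gauge top [ 0.4454 -0.1804  0.0919] gap 0.0097
gauge foot c [ 0.4409 -0.1815 -0.0038] gap 0.0007
capL [0.4423 0.1723 0.097 ] gap 0.0015
capM [0.4575 0.0784 0.0939] gap 0.0036
stem [0.5972 0.0849 0.0881] gap 0.0016
tray a [ 0.5948 -0.2749]
tray l [ 0.3717 -0.3115]
tray r [ 0.3858 -0.3982]
trayside a [ 0.5993 -0.344 ]
trayside b [ 0.5874 -0.2659]
bin [0.5886 0.4201]
bin [0.6028 0.3359]
bin [0.3825 0.2983]
bin [0.3671 0.3847]
plate scene [ 0.5099 -0.1417]
plate scene [ 0.6226 -0.1712]
plate side [0.5276 0.1358]
plate side [ 0.5006 -0.149 ]
plate side [0.6438 0.1258]
jar [0.4732 0.4952]
```

servo_tool(increments=[[-20,-29,0,0],[-20,-29,0,0],[-20,-29,0,0],[-20,-29,0,0],[-20,-29,0,0],[0,0,0,0],[0,0,0,0]], fingers=60)

```text
t: 0.85
eef_pos: [0.4799, -0.1003, 0.2316]
ee_rot: [180.0, -0.0, 89.9]
force: [0.5, -0.3, 0.2]
finger_gap: 0.702
grip_force: 0.0
```

```bash
python3 - <<'E'
from h import *
c=snap('wrist','wrist1.png'); np.save('wrist1.npy',c,allow_pickle=True)
im=cv2.imread('pics/wrist1.png'); cv2.imwrite('pics/w1.png',cv2.resize(im,(800,600),interpolation=cv2.INTER_CUBIC))
E
```

```text
(no output)
```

View pics/w1.png

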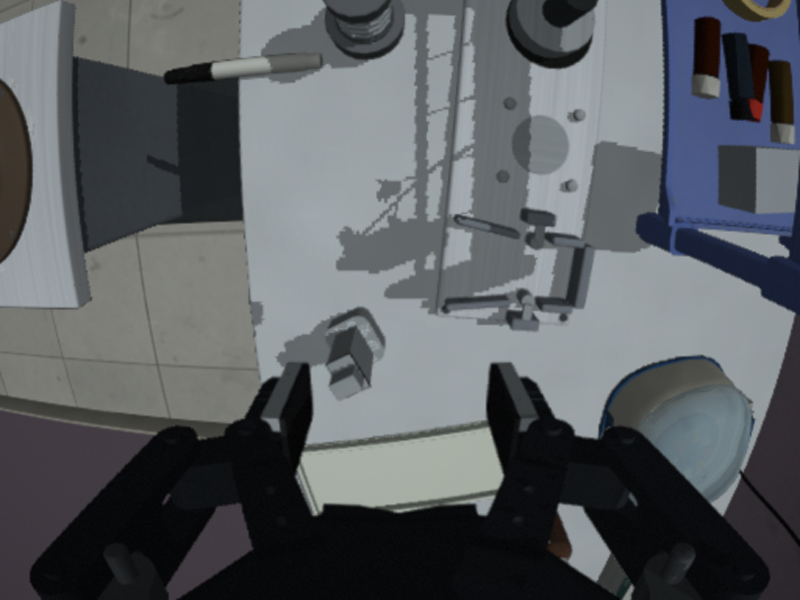

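```bash
python3 - <<'E'
import cv2,numpy as np
im=cv2.imread('pics/wrist1.png')
a=cv2.resize(im[185:265,195:255],(450,600),interpolation=cv2.INTER_CUBIC)
b=cv2.resize(im[55:225,270:390],(350,496),interpolation=cv2.INTER_CUBIC)
z=np.zeros((600,800,3),np.uint8); z[:,:450]=a; z[:496,450:]=b
cv2.imwrite('pics/w1z.png',z)
E
```

```text
(no output)
```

View pics/w1z.png

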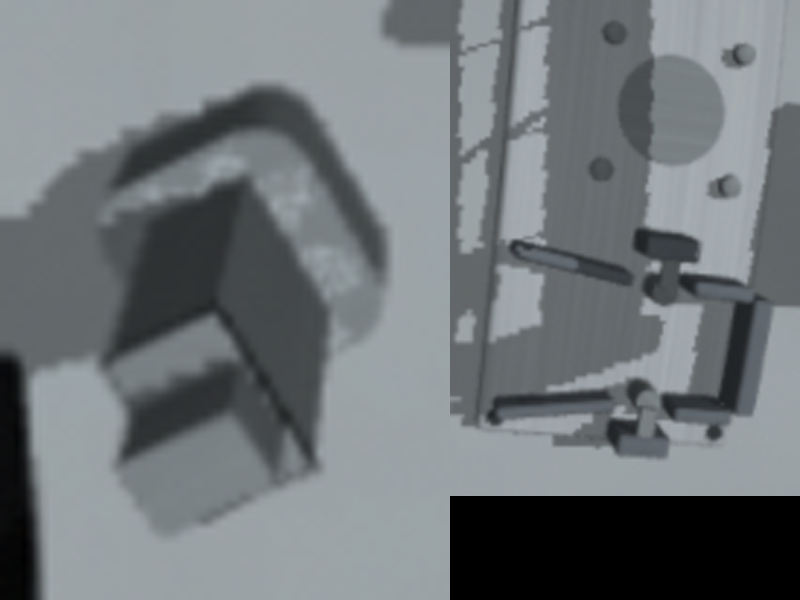

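```bash
python3 - <<'E'
from h import *
w=np.load('wrist1.npy',allow_pickle=True).item()
A=lambda u,v:(195+u/7.5,185+v/7.5); B=lambda u,v:(270+(u-450)/2.917,55+v/2.917)
def P(n,p,z): 
    r=onplane(w,*p,z,True)[:2]; print(n,np.round(r,4)); return r
t=[P('top',A(*p),.098) for p in [(120,465),(232,410),(280,482),(165,537)]]
print('c',np.mean(t,0)); ang=lambda a,b:np.degrees(np.arctan2(*(b-a)[::-1]))
print(ang(t[0],t[1]),ang(t[3],t[2]),ang(t[0],t[3])+90,ang(t[1],t[2])+90)
s=[P('sh',A(*p),.08) for p in [(107,362),(213,305),(318,467)]]
print('c',(s[0]+s[2])/2,ang(s[0],s[1]),ang(s[1],s[2])+90, np.linalg.norm(s[1]-s[0]),np.linalg.norm(s[2]-s[1]))
p=[P('pin',B(*p),.019) for p in [(614,33),(744,53),(601,168),(730,186)]]
print('c',np.mean(p,0),ang(p[0],p[1]),ang(p[2],p[3]),ang(p[2],p[0])-90,ang(p[3],p[1])-90)
P('stop top',B(757,303),.036);P('stop top',B(742,408),.036);P('stop bot',B(738,302),.012);P('stop bot',B(723,403),.012)
P('rail dn inner top near stop',B(724,400),.036);P('roller',B(645,397),.036);P('roller up',B(664,288),.036)
P('guide dn tip',B(497,402),.03);P('guide up tip',B(516,246),.03);P('plate near corner',B(480,428),.012);P('plate left edge',B(512,0),.012)
P('spot',B(671,110),.012)
E
```

```text
top [ 0.4333 -0.1769]
top [ 0.4497 -0.1678]
top [ 0.456  -0.1793]
top [ 0.4391 -0.1887]
c [ 0.44453683 -0.17814503]
29.116623948080566 29.135974918464807 26.03468723997797 28.84522204475725
sh [ 0.4294 -0.1695]
sh [ 0.4456 -0.16  ]
sh [ 0.4602 -0.1868]
c [ 0.44481874 -0.17816963] 30.434502984486866 28.615580600928027 0.018785241770165755 0.030576705786386812
pin [0.5646 0.015 ]
pin [0.622  0.0111]
pin [ 0.5602 -0.0415]
pin [ 0.6177 -0.0465]
c [ 0.59111626 -0.01547473] -3.8986827714205425 -4.930921197303138 -4.4401402699946715 -4.257847218511429
stop top [ 0.6273 -0.0937]
stop top [ 0.6256 -0.1403]
stop bot [ 0.6282 -0.0985]
stop bot [ 0.6259 -0.1461]
rail dn inner top near stop [ 0.6166 -0.1366]
roller [ 0.5804 -0.1351]
roller up [ 0.585  -0.0884]
guide dn tip [ 0.5181 -0.1391]
guide up tip [ 0.524  -0.0733]
plate near corner [ 0.5129 -0.1575]
plate left edge [0.5233 0.0277]
spot [ 0.5918 -0.0156]
```

servo_tool(increments=[[-19.5,-8.8,10,0],[-19.5,-8.8,10,0],[-19.5,-8.8,10,0],[-19.5,-8.8,10,0],[0,0,20,-7.25],[0,0,20,-7.25],[0,0,20,-7.25],[0,0,20,-7.25],[0,0,0,0],[0,0,0,0]])

```text
t: 1.9
eef_pos: [0.4455, -0.1775, 0.1112]
ee_rot: [-180.0, -0.0, 118.8]
force: [0.7, 0.8, 0.1]
finger_gap: 0.707
grip_force: 0.0
```

servo_tool(increments=[[0,0,18,0],[0,0,18,0],[0,0,18,0],[0,0,18,0],[0,0,0,0],[0,0,0,0]])

```text
t: 2.5
eef_pos: [0.4456, -0.178, 0.0402]
ee_rot: [180.0, 0.0, 118.9]
force: [-0.4, -0.3, -0.7]
finger_gap: 0.7
grip_force: 0.0
```

servo_tool(increments=[[0,0,0,0],[0,0,0,0],[0,0,0,0],[0,0,0,0],[0,0,0,0],[0,0,0,0],[0,0,0,0],[0,0,0,0]], fingers=0, squeeze=50)

```text
t: 3.3
eef_pos: [0.4451, -0.1782, 0.0399]
ee_rot: [180.0, 0.0, 119.0]
force: [-0.9, 0.1, 8.0]
finger_gap: 0.228
grip_force: 52.6
```

servo_tool(increments=[[0,0,-20,0],[0,0,-20,0],[0,0,-20,0],[0,0,0,8.35],[0,0,0,8.35],[0,0,0,8.35],[0,0,0,8.35],[0,0,0,0]])

```text
t: 4.1
eef_pos: [0.4445, -0.1778, 0.0991]
ee_rot: [-180.0, -0.0, 85.5]
force: [0.7, 0.4, -2.7]
finger_gap: 0.227
grip_force: 51.5
```

servo_tool(increments=[[18.5,20.5,0,0],[18.5,20.5,0,0],[18.5,20.5,0,0],[18.5,20.5,0,0],[0,0,0,0],[0,0,0,0],[0,0,0,0]])

```text
t: 4.8
eef_pos: [0.5312, -0.1113, 0.099]
ee_rot: [-179.9, 0.0, 85.7]
force: [-0.6, -0.3, -3.2]
finger_gap: 0.231
grip_force: 51.5
```

```bash
python3 - <<'E'
from h import *
c=snap('wrist','wrist2.png'); np.save('wrist2.npy',c,allow_pickle=True)
im=cv2.imread('pics/wrist2.png'); cv2.imwrite('pics/w2.png',cv2.resize(im[80:300,140:400],(709,600),interpolation=cv2.INTER_CUBIC))
E
```

```text
(no output)
```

View pics/w2.png

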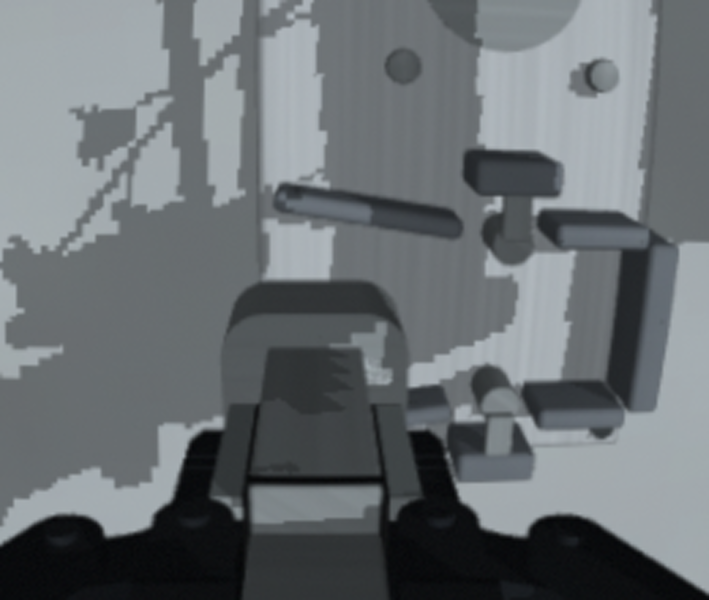

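```bash
python3 - <<'E'
from h import *
w=np.load('wrist2.npy',allow_pickle=True).item()
B=lambda u,v:(140+u/2.727,80+v/2.727)
o=bot.get_obs();tcp=o['eef_pos'];print(tcp,o['ee_rot'])
S=np.array([.5915,-.015]);a=np.radians(-4.4);R=np.array([[np.cos(a),-np.sin(a)],[np.sin(a),np.cos(a)]])
def P(n,u,v,z):
    r=onplane(w,*B(u,v),z,True)[:2]; print(n,np.round(r,4),'tester mm',np.round(R.T@(r-S)*1e3,1))
P('pin -x-y',403,62,.019);P('pin +x-y',604,72,.019)
P('stop bot',624,247,.012);P('stop bot',610,406,.012);P('stop top',651,242,.036);P('stop top',634,408,.036)
P('uprail outer top?',545,212,.036);P('uprail top far',632,222,.036);P('uprail lower edge top',560,246,.036);P('uprail le',645,247,.036)
P('dnrail inner bot',530,383,.012);P('dnrail inner top',535,410,.036);P('dnrail inner top r',620,412,.036);P('dnrail bot r',612,385,.012)
P('roller up c',513,248,.036);P('roller dn c',497,402,.036)
P('guide up tip',290,190,.03);P('guide up end',460,218,.03);P('guide up end low',458,237,.012)
P('foot bottom edge',268,283,.060);P('foot bottom edge',365,283,.060);P('foot top edge',310,320,.084)
P('foot l',222,370,.084);P('foot r',407,370,.084)
print('tcp tester',R.T@(tcp[:2]-S)*1e3)
E
```

```text
[ 0.53120462 -0.11147936  0.09909875] [-1.79943431e+02  1.97296435e-02  8.56001649e+01]
pin -x-y [ 0.5608 -0.0408] tester mm [-28.7 -28.1]
pin +x-y [ 0.6181 -0.0454] tester mm [ 28.9 -28.3]
stop bot [ 0.6272 -0.099 ] tester mm [ 42.  -81.1]
stop bot [ 0.6253 -0.1526] tester mm [  44.2 -134.6]
stop top [ 0.626  -0.0913] tester mm [ 40.2 -73.4]
stop top [ 0.6239 -0.1417] tester mm [  42.  -123.8]
uprail outer top? [ 0.5948 -0.0812] tester mm [  8.4 -65.7]
uprail top far [ 0.62   -0.0853] tester mm [ 33.8 -67.9]
uprail lower edge top [ 0.5991 -0.0908] tester mm [ 13.4 -75. ]
uprail le [ 0.6242 -0.0926] tester mm [ 38.5 -74.8]
dnrail inner bot [ 0.5974 -0.1415] tester mm [  15.6 -125.7]
dnrail inner top [ 0.5929 -0.1389] tester mm [  10.9 -123.5]
dnrail inner top r [ 0.6194 -0.1425] tester mm [  37.6 -125. ]
dnrail bot r [ 0.6254 -0.145 ] tester mm [  43.8 -127. ]
roller up c [ 0.5859 -0.0905] tester mm [  0.2 -75.7]
roller dn c [ 0.5816 -0.1352] tester mm [  -0.7 -120.7]
guide up tip [ 0.5279 -0.0721] tester mm [-59.  -61.8]
guide up end [ 0.5728 -0.0828] tester mm [-13.5 -69. ]
guide up end low [ 0.575  -0.0927] tester mm [-10.5 -78.7]
foot bottom edge [ 0.5224 -0.0882] tester mm [-63.3 -78.2]
foot bottom edge [ 0.5449 -0.0898] tester mm [-40.7 -78.2]
foot top edge [ 0.5323 -0.0895] tester mm [-53.3 -78.8]
foot l [ 0.5129 -0.0993] tester mm [-71.9 -90.1]
foot r [ 0.5518 -0.1022] tester mm [-32.9 -90. ]
tcp tester [ -52.71586803 -100.82081648]
```

servo_tool(increments=[[0.5,1,12,0],[0,0,12,0],[0,0,12,0],[0,0,6,0],[0,0,4,0],[0,0,0,0],[0,0,0,0]])

```text
t: 5.55
eef_pos: [0.5335, -0.1102, 0.0534]
ee_rot: [180.0, 0.0, 85.6]
force: [0.1, 0.2, -3.1]
finger_gap: 0.23
grip_force: 51.7
```

servo_tool(increments=[[0,6,0,0],[0,6,0,0],[0,6,0,0],[0,6,0,0],[0,6,0,0],[0,0,0,0],[0,0,0,0]])

```text
t: 6.25
eef_pos: [0.5631, -0.1124, 0.0531]
ee_rot: [-180.0, -0.0, 85.6]
force: [-0.7, -0.5, -2.1]
finger_gap: 0.225
grip_force: 51.6
```

servo_tool(increments=[[0,6,0.5,0],[0,6,0,0],[0,6,0,0],[0,6,0,0],[0,6,0,0],[0,6,0,0],[0,0,0,0],[0,0,0,0]])

```text
t: 7.05
eef_pos: [0.6022, -0.1156, 0.0534]
ee_rot: [179.7, 0.0, 85.6]
force: [3.9, -3.9, -6.5]
finger_gap: 0.225
grip_force: 50.9
```

servo_tool(increments=[[0,2,0,0],[0,2,0,0],[0,2,0,0],[0,2,0,0],[0,0,0,0],[0,0,0,0]])

```text
t: 7.65
eef_pos: [0.6042, -0.1161, 0.0528]
ee_rot: [-179.7, 0.0, 85.6]
force: [-9.8, -3.2, 6.5]
finger_gap: 0.227
grip_force: 52.9
```

servo_tool(increments=[[0,2,0,0],[0,2,0,0],[0,0,0,0],[0,0,0,0]])

```text
t: 8.05
eef_pos: [0.6045, -0.1161, 0.0522]
ee_rot: [-179.2, -0.0, 85.5]
force: [-21.3, -1.5, 13.9]
finger_gap: 0.224
grip_force: 53.8
```

servo_tool(increments=[[0,-3,0,0],[0,-3,0,0],[0,0,0,0],[0,0,0,0],[0,0,0,0],[0,0,0,0],[0,0,0,0]], fingers=50)

```text
t: 8.75
eef_pos: [0.6052, -0.1156, 0.0528]
ee_rot: [180.0, -0.0, 85.6]
force: [1.0, -0.7, 0.6]
finger_gap: 0.583
grip_force: 0.0
```

servo_tool(increments=[[0,0,-20,0],[0,0,-40,0],[0,0,-40,0],[0,0,-40,0],[0,0,-30,0],[0,0,0,0],[0,0,0,0]])

```text
t: 9.45
eef_pos: [0.6053, -0.1156, 0.2234]
ee_rot: [179.9, -0.0, 85.6]
force: [-0.3, -0.2, -0.1]
finger_gap: 0.588
grip_force: 0.0
```

```bash
python3 - <<'E'
from h import *
c=snap('wrist','wrist3.png'); np.save('wrist3.npy',c,allow_pickle=True)
im=cv2.imread('pics/wrist3.png'); cv2.imwrite('pics/w3.png',cv2.resize(im[100:300,130:390],(780,600),interpolation=cv2.INTER_CUBIC))
E
```

```text
(no output)
```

View pics/w3.png

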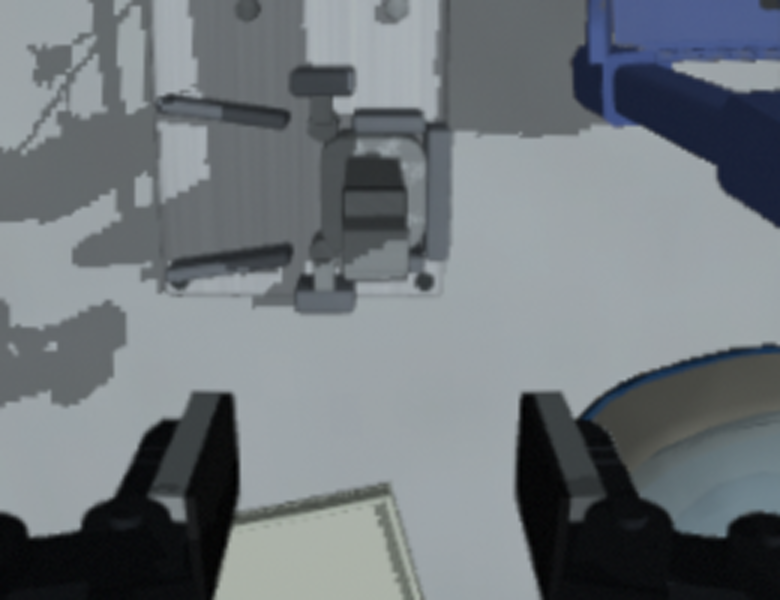

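servo_tool(increments=[[34,-22,0,0],[34,-22,0,0],[34,-22,0,0],[34,-22,0,0],[34,-22,0,0],[34,-22,0,0],[0,0,0,0],[0,0,0,0]])

```text
t: 10.3
eef_pos: [0.4882, 0.0984, 0.2217]
ee_rot: [-179.9, 0.0, 85.7]
force: [0.0, -0.5, -0.8]
finger_gap: 0.58
grip_force: 0.0
```

```bash
cat >> h.py <<'E'
def caps(c, z=0.1, thr=105, r0=0.022, lo=None):
    """dark round caps: report candidates as circle-like blobs, world xy on plane z"""
    g=cv2.cvtColor(c['img'],cv2.COLOR_RGB2GRAY); hsv=cv2.cvtColor(c['img'],cv2.COLOR_RGB2HSV)
    return g,hsv
E
python3 - <<'E'
from h import *
c=snap('wrist','wrist4.png'); np.save('wrist4.npy',c,allow_pickle=True)
im=cv2.imread('pics/wrist4.png'); cv2.imwrite('pics/w4.png',cv2.resize(im,(800,600),interpolation=cv2.INTER_CUBIC))
g=cv2.cvtColor(im,cv2.COLOR_BGR2GRAY)
k=cv2.HoughCircles(cv2.medianBlur(g,3),cv2.HOUGH_GRADIENT,1,20,param1=80,param2=18,minRadius=14,maxRadius=45)
for u,v,r in k[0]: print(round(u),round(v),round(r),g[int(v),int(u)],np.round(onplane(c,u,v,.1,True)[:2],4))
for n,p in [('L',(.45,.171,.1)),('M',(.46,.079,.1))]: print(n,proj(c,p,True))
E
```

```text
346 166 29 23 [0.5738 0.1073]
214 194 23 90 [0.4491 0.0887]
196 102 24 89 [0.4419 0.1753]
464 100 44 137 [0.7119 0.1717]
490 96 38 95 [0.7512 0.1784]
476 290 42 163 [ 0.7864 -0.0816]
22 268 21 21 [ 0.156 -0.001]
224 170 23 133 [0.46   0.1103]
448 238 43 56 [0.708  0.0127]
152 240 44 140 [0.3758 0.0429]
238 252 29 174 [0.4647 0.0239]
462 166 42 13 [0.7143 0.0993]
312 266 28 8 [0.5417 0.0013]
252 146 38 174 [0.4883 0.1314]
466 230 34 70 [0.7349 0.0208]
254 224 36 174 [0.4834 0.0553]
264 296 30 114 [ 0.4888 -0.0342]
164 120 21 112 [0.4103 0.1616]
336 234 18 134 [0.5652 0.0372]
270 168 22 170 [0.5022 0.11  ]
460 190 23 10 [0.7155 0.0728]
442 170 27 9 [0.6859 0.0962]
312 152 21 114 [0.5423 0.1224]
L (np.float64(205.92338678122377), np.float64(105.29415764609378))
M (np.float64(226.98514580497815), np.float64(202.40977322809124))
```

View pics/w4.png

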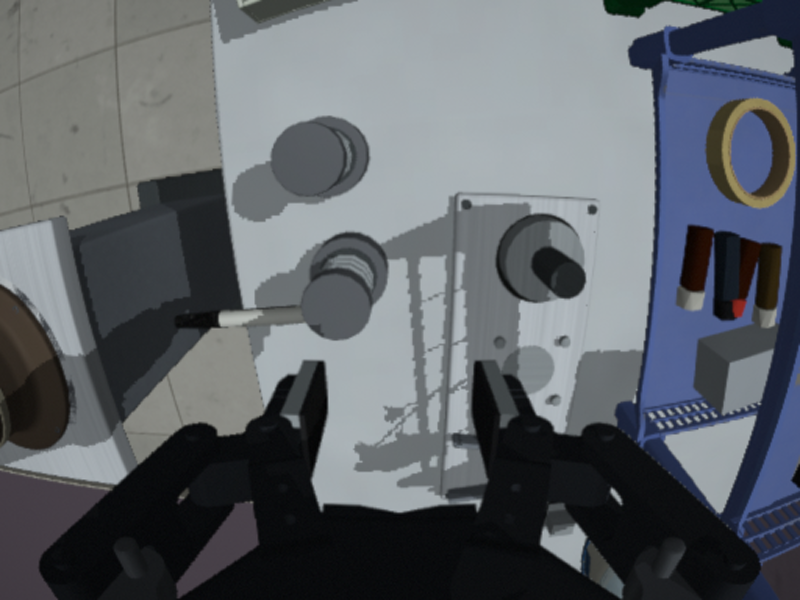

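```bash
cat >> h.py <<'E'
def capfit(c,seed,z,wrist=True,tol=6):
    im=cv2.GaussianBlur(c['img'],(3,3),0).copy(); m=np.zeros((im.shape[0]+2,im.shape[1]+2),np.uint8)
    cv2.floodFill(im,m,tuple(int(round(s)) for s in seed),(255,0,0),(tol,)*3,(tol,)*3,4|(255<<8)|cv2.FLOODFILL_MASK_ONLY|cv2.FLOODFILL_FIXED_RANGE)
    m=m[1:-1,1:-1]; k=max(cv2.findContours(m,cv2.RETR_EXTERNAL,cv2.CHAIN_APPROX_NONE)[0],key=cv2.contourArea)
    h=cv2.convexHull(k)[:,0]; P=np.array([onplane(c,u,v,z,wrist)[:2] for u,v in h])
    A=np.c_[2*P,np.ones(len(P))]; s=np.linalg.lstsq(A,(P**2).sum(1),rcond=None)[0]
    return s[:2],np.sqrt(s[2]+s[:2]@s[:2]),int((m>0).sum())
E
python3 - <<'E'
from h import *
c=np.load('wrist4.npy',allow_pickle=True).item()
for n,p,z in [('L',(198,101),.1),('M',(215,195),.1),('stem',(364,181),.088)]:
    for t in (6,10,14): print(n,t,capfit(c,p,z,tol=t))
E
```

```text
L 6 (array([0.44808511, 0.17493529]), np.float64(0.025621143367075775), 2028)
L 10 (array([0.4482601, 0.1751485]), np.float64(0.025749624259226885), 2153)
L 14 (array([0.44822033, 0.1744416 ]), np.float64(0.026308762897876634), 2288)
M 6 (array([0.44790785, 0.08574435]), np.float64(0.020464313538585802), 1307)
M 10 (array([0.43996641, 0.08583633]), np.float64(0.025690214764175774), 1406)
M 14 (array([0.43989267, 0.10026378]), np.float64(0.037503071168743955), 1996)
stem 6 (array([0.59544814, 0.08952884]), np.float64(0.01135415044154516), 322)
stem 10 (array([0.59228681, 0.09101019]), np.float64(0.014073409898304483), 374)
stem 14 (array([0.58895181, 0.09483341]), np.float64(0.01743796677476938), 490)
```

servo_tool(increments=[[24.3,-16.8,0,0],[24.3,-16.8,0,0],[24.3,-16.8,0,0],[0,0,25,0],[0,0,25,0],[0,0,25,0],[0,0,25,0],[0,0,25,0],[0,0,25,0],[0,0,0,0]], fingers=80)

```text
t: 11.35
eef_pos: [0.443, 0.1719, 0.0696]
ee_rot: [-179.7, 0.2, 85.5]
force: [-1.2, -0.9, 0.7]
finger_gap: 0.938
grip_force: 0.0
```

servo_tool(increments=[[0,0,0,0],[0,0,0,0],[0,0,0,0],[0,0,0,0],[0,0,0,0],[0,0,0,0],[0,0,0,0]], fingers=0, squeeze=35)

```text
t: 12.05
eef_pos: [0.4448, 0.1746, 0.0731]
ee_rot: [179.9, -0.0, 85.6]
force: [0.7, 0.7, 1.1]
finger_gap: 0.504
grip_force: 35.3
```

servo_tool(increments=[[0,0,-10,0],[0,0,-15,0],[0,0,-15,0],[0,0,-15,0],[0,0,0,0],[0,0,0,0]])

```text
t: 12.65
eef_pos: [0.4443, 0.1744, 0.1278]
ee_rot: [180.0, -0.0, 85.6]
force: [-0.4, -0.3, -2.7]
finger_gap: 0.502
grip_force: 36.9
```

servo_tool(increments=[[0,0,-20,0],[0,0,-22,0],[0,0,-20,0],[-29.6,26.9,0,0],[-29.6,26.9,0,0],[-29.6,26.9,0,0],[-29.6,26.9,0,0],[-29.6,26.9,0,0],[-29.6,26.9,0,0],[0,0,0,0]])

```text
t: 13.65
eef_pos: [0.5934, -0.0214, 0.1882]
ee_rot: [-180.0, 0.2, 85.2]
force: [-1.0, 0.1, -2.4]
finger_gap: 0.503
grip_force: 37.0
```

servo_tool(increments=[[0,0,0,0],[0,0,20,0],[0,0,20,0],[0,0,20,0],[0,0,15,0],[0,0,8,0],[0,0,0,0],[0,0,0,0],[0,0,0,0]])

```text
t: 14.55
eef_pos: [0.5923, -0.0147, 0.1077]
ee_rot: [179.9, -0.0, 85.6]
force: [0.9, -0.5, -2.3]
finger_gap: 0.502
grip_force: 37.0
```

servo_tool(increments=[[0,-0.8,6,0],[0,0,6,0],[0,0,5,0],[0,0,4,0],[0,0,0,0],[0,0,0,0]])

```text
t: 15.15
eef_pos: [0.5909, -0.0149, 0.0858]
ee_rot: [-180.0, -0.0, 85.6]
force: [-0.9, 0.4, 1.8]
finger_gap: 0.502
grip_force: 37.2
```

servo_tool(increments=[[0,0,2,0],[0,0,1,0],[0,0,0,0],[0,0,0,0]])

```text
t: 15.55
eef_pos: [0.5911, -0.0149, 0.0829]
ee_rot: [180.0, -0.0, 85.6]
force: [-0.9, 0.2, 0.6]
finger_gap: 0.499
grip_force: 37.3
```

servo_tool(increments=[[0,0,0,0],[0,0,0,0],[0,0,0,0],[0,0,-10,0],[0,0,-30,0],[0,0,-40,0],[0,0,-40,0],[0,0,-20,0],[0,0,0,0],[0,0,0,0]], fingers=80)

```text
t: 16.55
eef_pos: [0.591, -0.0149, 0.2234]
ee_rot: [179.9, -0.0, 85.6]
force: [0.3, -0.5, -0.5]
finger_gap: 0.935
grip_force: 0.0
```

```bash
python3 - <<'E'
from h import *
c=snap('wrist','wrist5.png'); np.save('wrist5.npy',c,allow_pickle=True)
print(bot.get_obs()['eef_pos'])
im=cv2.imread('pics/wrist5.png'); cv2.imwrite('pics/w5.png',cv2.resize(im[60:320,80:427],(800,600),interpolation=cv2.INTER_CUBIC))
p=proj(c,(.599,.0855,.088),True);q=proj(c,(.5915,-.015,.112),True);print(p,q)
for t in (6,10,14,20): print(capfit(c,p,.088,tol=t),capfit(c,q,.112,tol=t))
E
```

```text
[ 0.59044582 -0.01495738  0.22236476]
(np.float64(255.19446874217255), np.float64(70.86082094502524)) (np.float64(255.36760272148152), np.float64(184.17020750504247))
(array([0.59744526, 0.08748037]), np.float64(0.011267936515753314), 451) (array([ 0.591152  , -0.01858173]), np.float64(0.01550526158783357), 740)
(array([0.59704291, 0.08679082]), np.float64(0.01195835254768937), 501) (array([ 0.59122659, -0.01848839]), np.float64(0.01622905206253347), 791)
(array([0.59718526, 0.08682932]), np.float64(0.01208700131591429), 528) (array([ 0.58427106, -0.04720149]), np.float64(0.044447188743661985), 1402)
(array([0.59689196, 0.08698236]), np.float64(0.012416332708714629), 567) (array([ 0.58667302, -0.04738345]), np.float64(0.06215403896675647), 2810)
```

View pics/w5.png

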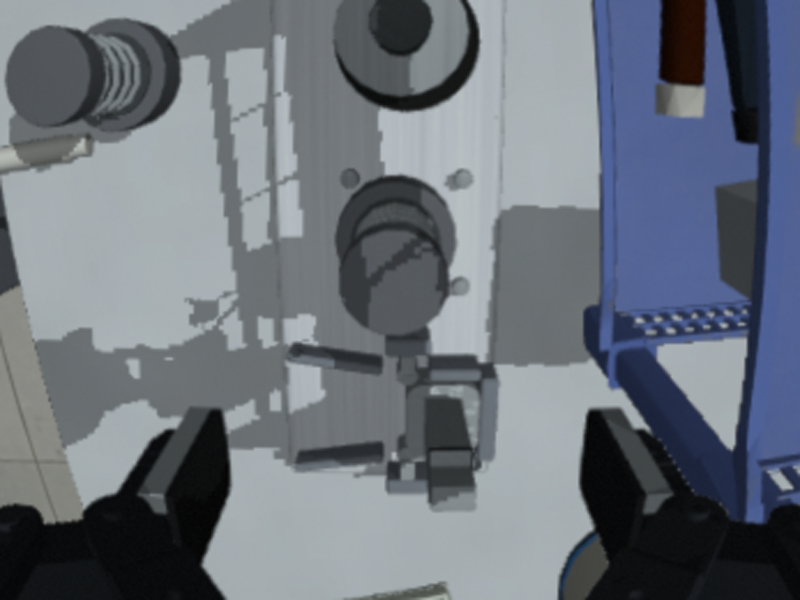

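```bash
python3 - <<'E'
from h import *
c=np.load('wrist5.npy',allow_pickle=True).item()
B=lambda u,v:(80+u/2.305,60+v/2.305)
S=np.array([.5915,-.015]);a=np.radians(-4.4);R=np.array([[np.cos(a),-np.sin(a)],[np.sin(a),np.cos(a)]])
def P(n,u,v,z):
    r=onplane(c,*B(u,v),z,True)[:2]; print(n,np.round(r,4),'tester mm',np.round(R.T@(r-S)*1e3,1))
P('pin',350,176,.019);P('pin',463,178,.019);P('pin',462,284,.019)
P('cap l',340,278,.112);P('cap r',448,278,.112);P('cap bot',394,336,.112)
P('base l',336,238,.04);P('base r',456,238,.04);P('base top',396,176,.04)
P('stem l',371,20,.088);P('stem r',432,20,.088);P('stem bot',400,56,.088)
P('disc l',334,35,.038);P('disc r',478,35,.038);P('disc bot',408,99,.038)
P('M l',6,76,.1);P('M r',104,76,.1);P('M top',55,26,.1);P('M bot',55,127,.1)
E
```

```text
pin [0.5664 0.0171] tester mm [-27.5  30.1]
pin [0.6236 0.0117] tester mm [30.  29.1]
pin [ 0.62   -0.0446] tester mm [ 30.7 -27.3]
cap l [ 0.567  -0.0098] tester mm [-24.8   3.3]
cap r [ 0.6086 -0.013 ] tester mm [16.9  3.3]
cap bot [ 0.5859 -0.0352] tester mm [ -4.  -20.6]
base l [ 0.5586 -0.01  ] tester mm [-33.2   2.5]
base r [ 0.6169 -0.0144] tester mm [25.3  2.5]
base top [0.5902 0.0181] tester mm [-3.9 32.9]
stem l [0.5862 0.0886] tester mm [-13.2 102.9]
stem r [0.6103 0.0868] tester mm [ 10.9 102.9]
stem bot [0.5965 0.0731] tester mm [-1.7 88.2]
disc l [0.5664 0.0878] tester mm [-32.9 100.6]
disc r [0.6337 0.0827] tester mm [ 34.6 100.7]
disc bot [0.5986 0.0543] tester mm [ 1.8 69.6]
M l [0.4289 0.0882] tester mm [-170.    90.4]
M r [0.4767 0.0796] tester mm [-121.7   85.6]
M top [0.4561 0.1047] tester mm [-144.2  108.9]
M bot [0.4507 0.0623] tester mm [-146.3   66.2]
```

servo_tool(increments=[[25,0,0,0],[25,0,0,0],[25,0,0,0],[26,0.5,0,0],[0,0,30,0],[0,0,35,0],[0,0,35,0],[0,0,30,0],[0,0,25,0],[0,0,15,0]], fingers=55)

```text
t: 17.6
eef_pos: [0.5969, 0.0853, 0.0492]
ee_rot: [-179.7, 0.1, 85.6]
force: [-0.6, 0.5, -0.2]
finger_gap: 0.643
grip_force: 0.0
```

servo_tool(increments=[[0,0,2,0],[0,0,0,0],[0,0,0,0],[0,0,0,0],[0,0,0,0],[0,0,0,0],[0,0,0,0],[0,0,0,0]], fingers=0, squeeze=60)

```text
t: 18.4
eef_pos: [0.5992, 0.0857, 0.0508]
ee_rot: [180.0, -0.0, 85.6]
force: [0.5, 0.7, -6.7]
finger_gap: 0.288
grip_force: 59.2
```

servo_tool(increments=[[0,0,-10,0],[0,0,-25,0],[0,0,-25,0],[0,0,-25,0],[0,0,-25,0],[0,0,-10,0],[0,0,0,0],[0,0,0,0]])

```text
t: 19.2
eef_pos: [0.5986, 0.0856, 0.17]
ee_rot: [-179.9, 0.0, 85.6]
force: [-0.8, -0.0, -7.0]
finger_gap: 0.283
grip_force: 60.1
```

servo_tool(increments=[[-25,0,0,0],[-25,-1,0,0],[-25,-1,0,0],[-23.3,-1,0,0],[0,0,0,0],[0,0,0,0],[0,0,8,0],[0,0,6,0],[0,0,0,0],[0,0,0,0]])

```text
t: 20.2
eef_pos: [0.5884, -0.0115, 0.1562]
ee_rot: [-179.9, 0.0, 85.6]
force: [0.5, -0.4, -6.4]
finger_gap: 0.293
grip_force: 59.9
```

servo_tool(increments=[[0,0,3,0],[0,0,3,0],[0,0,0,0],[0,0,0,0]])

```text
t: 20.6
eef_pos: [0.5886, -0.012, 0.1508]
ee_rot: [-180.0, -0.0, 85.6]
force: [0.6, -0.0, -6.7]
finger_gap: 0.284
grip_force: 59.9
```

servo_tool(increments=[[0,0,3,0],[0,0,2,0],[0,0,0,0],[0,0,0,0]])

```text
t: 21.0
eef_pos: [0.5889, -0.0121, 0.1459]
ee_rot: [180.0, -0.0, 85.6]
force: [1.2, 0.7, -5.7]
finger_gap: 0.291
grip_force: 59.9
```

servo_tool(increments=[[0,0,2,0],[0,0,1,0],[0,0,0,0],[0,0,0,0]])

```text
t: 21.4
eef_pos: [0.5889, -0.0121, 0.1429]
ee_rot: [180.0, -0.0, 85.6]
force: [0.9, 0.5, -5.2]
finger_gap: 0.29
grip_force: 59.9
```

servo_tool(increments=[[0,0,4,0],[0,0,4,0],[0,0,4,0],[0,0,4,0],[0,0,4,0],[0,0,0,0],[0,0,0,0],[0,0,0,0]])

```text
t: 22.2
eef_pos: [0.5888, -0.0121, 0.123]
ee_rot: [180.0, -0.0, 85.6]
force: [-0.3, -0.4, -1.7]
finger_gap: 0.288
grip_force: 60.3
```

servo_tool(increments=[[0,0,2,0],[0,0,2,0],[0,0,0,0],[0,0,0,0]])

```text
t: 22.6
eef_pos: [0.5888, -0.012, 0.1189]
ee_rot: [180.0, -0.0, 85.6]
force: [-0.3, 0.3, 0.9]
finger_gap: 0.286
grip_force: 60.4
```

servo_tool(increments=[[0,0,0,0],[0,0,0,0],[0,0,0,0],[0,0,0,0],[0,0,-10,0],[0,0,-30,0],[0,0,-30,0],[0,0,-30,0],[0,0,0,0],[0,0,0,0]], fingers=55)

```text
t: 23.6
eef_pos: [0.589, -0.0121, 0.2201]
ee_rot: [179.9, -0.0, 85.6]
force: [-0.3, 0.4, -0.2]
finger_gap: 0.642
grip_force: 0.0
```

```bash
cat > look.py <<'E'
from h import *
import sys
k=sys.argv[1]; out=[]
for n in ('scene','side'):
    c=snap(n,f'{n}_{k}.png'); np.save(f'{n}_{k}.npy',c,allow_pickle=True)
    u,v=[int(x) for x in proj(c,(.59,-.05,.06))]
    out.append(cv2.resize(c['img'][v-50:v+50,u-60:u+60,::-1],(400,333),interpolation=cv2.INTER_CUBIC)); print(n,'offset',u-60,v-50,'scale 3.333')
w=snap('wrist',f'wrist_{k}.png'); np.save(f'wrist_{k}.npy',w,allow_pickle=True)
z=np.zeros((600,800,3),np.uint8); z[:333,:400]=out[0]; z[:333,400:]=out[1]
z[333:,:512]=cv2.resize(w['img'][:,:,::-1],(356,267))[:, :356] if 0 else cv2.resize(w['img'][20:287,:,::-1],(512,267))
cv2.imwrite(f'pics/look_{k}.png',z); print(bot.get_obs()['eef_pos'])
E
python3 look.py A
```

```text
scene offset 223 141 scale 3.333
side offset 197 142 scale 3.333
[ 0.58798374 -0.01204119  0.21789807]
```

View pics/look_A.png

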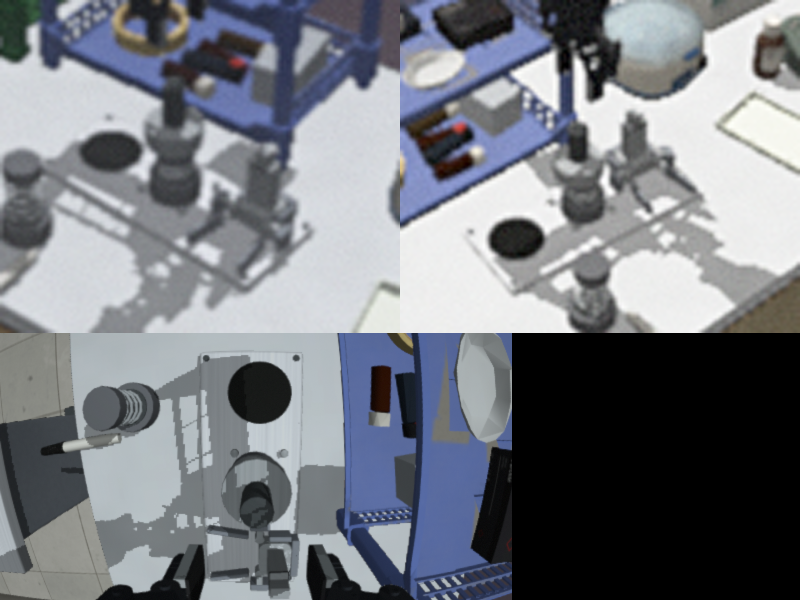

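```bash
python3 - <<'E'
from h import *
w=np.load('wrist_A.npy',allow_pickle=True).item()
S=np.array([.5915,-.015]);a=np.radians(-4.4);R=np.array([[np.cos(a),-np.sin(a)],[np.sin(a),np.cos(a)]])
for n,p,z,ts in [('rest',(260,79),.012,(8,12,16)),('stem',(257,184),.156,(6,10,14,20)),('weight disc',(250,150),.106,(6,10)),('Mcap',(105,93),.1,(4,6,8))]:
    for t in ts:
        c,r,k=capfit(w,p,z,tol=t); print(n,t,np.round(c,4),round(r,4),k,np.round(R.T@(c-S)*1e3,1))
s=np.load('side_A.npy',allow_pickle=True).item()
# bin rim corners from the side view
im=s['img']; cv2.imwrite('pics/binside.png',im[:,:,::-1])
E
```

```text
rest 8 [0.5997 0.0845] 0.0347 2348 [ 0.5 99.8]
rest 12 [0.5997 0.0845] 0.035 2854 [ 0.5 99.8]
rest 16 [0.5996 0.0845] 0.0352 2879 [ 0.5 99.8]
stem 6 [ 0.5899 -0.0046] 0.0079 14 [-2.4 10.2]
stem 10 [ 0.5883 -0.0088] 0.012 499 [-3.7  6. ]
stem 14 [ 0.5902 -0.0049] 0.015 797 [-2.1  9.9]
stem 20 [ 0.5899 -0.004 ] 0.0157 965 [-2.4 10.9]
weight disc 6 [0.5862 0.0097] 0.0132 533 [-7.2 24.2]
weight disc 10 [0.5864 0.0093] 0.0134 565 [-7.  23.8]
Mcap 4 [0.4491 0.0848] 0.0198 1145 [-149.6   88.5]
Mcap 6 [0.4491 0.0845] 0.0202 1173 [-149.6   88.3]
Mcap 8 [0.4491 0.0845] 0.0202 1189 [-149.6   88.3]
```

servo_tool(increments=[[0,0,25,0],[0,0,25,0],[0,0,25,0],[0,0,14,0],[0,0,10,0],[0,0,0,0],[0,0,0,0]])

```text
t: 24.45
eef_pos: [0.5891, -0.0121, 0.1203]
ee_rot: [180.0, -0.0, 85.6]
force: [-0.8, -0.7, 1.3]
finger_gap: 0.643
grip_force: 0.0
```

servo_tool(increments=[[0,0,0,0],[0,0,0,0],[0,0,0,0],[0,0,0,0],[0,0,0,0],[0,0,0,0],[0,0,0,0]], fingers=0)

```text
t: 25.15
eef_pos: [0.5891, -0.0121, 0.12]
ee_rot: [179.9, -0.0, 85.6]
force: [2.3, 0.6, 0.6]
finger_gap: 0.291
grip_force: 58.8
```

servo_tool(increments=[[0,0,-5,0],[0,0,-8,0],[0,0,-8,0],[0,0,-8,0],[0,0,-8,0],[0,0,-8,0],[0,0,-10,0],[0,0,0,0],[0,0,0,0]])

```text
t: 26.05
eef_pos: [0.5886, -0.0121, 0.1749]
ee_rot: [180.0, -0.0, 85.6]
force: [-0.3, -0.5, -6.7]
finger_gap: 0.289
grip_force: 59.5
```

servo_tool(increments=[[24.3,1,0,0],[24.3,1,0,0],[24.3,1,0,0],[24.3,0.7,0,0],[0,0,0,0],[0,0,30,0],[0,0,30,0],[0,0,30,0],[0,0,20,0],[0,0,8,0]])

```text
t: 27.05
eef_pos: [0.5979, 0.0839, 0.0539]
ee_rot: [-179.7, 0.1, 85.6]
force: [-0.5, -0.3, -6.9]
finger_gap: 0.284
grip_force: 59.5
```

servo_tool(increments=[[0,0,2,0],[0,0,2,0],[0,0,0,0],[0,0,0,0]])

```text
t: 27.45
eef_pos: [0.6005, 0.0847, 0.0539]
ee_rot: [179.9, -0.0, 85.6]
force: [0.5, 0.5, -6.2]
finger_gap: 0.289
grip_force: 59.5
```

servo_tool(increments=[[0,0,1.5,0],[0,0,1,0],[0,0,0,0],[0,0,0,0]])

```text
t: 27.85
eef_pos: [0.6006, 0.0847, 0.0528]
ee_rot: [179.9, -0.0, 85.6]
force: [-5.2, -1.5, 9.4]
finger_gap: 0.284
grip_force: 61.9
```

servo_tool(increments=[[0,0,0.5,0],[0,0,0.5,0],[0,0,0,0],[0,0,0,0]])

```text
t: 28.25
eef_pos: [0.6006, 0.0847, 0.0527]
ee_rot: [179.9, -0.0, 85.6]
force: [-7.9, -2.5, 18.7]
finger_gap: 0.288
grip_force: 62.6
```

servo_tool(increments=[[0,0,-1.5,0],[0,0,0,0],[0,0,0,0],[0,0,0,0],[0,0,-10,0],[0,0,-40,0],[0,0,-40,0],[0,0,-40,0],[0,0,-40,0],[0,0,0,0]], fingers=55)

```text
t: 29.25
eef_pos: [0.6029, 0.085, 0.2278]
ee_rot: [179.4, -0.2, 85.6]
force: [1.1, -0.5, 0.5]
finger_gap: 0.643
grip_force: 0.0
```

servo_tool(increments=[[-24.4,-1,0,0],[-24.4,-1,0,0],[-24.4,-1,0,0],[-24.4,-1,0,0],[0,0,0,0],[0,0,0,0]], fingers=80)

```text
t: 29.85
eef_pos: [0.5882, -0.0128, 0.2208]
ee_rot: [-180.0, -0.0, 85.5]
force: [-0.2, 0.8, 0.4]
finger_gap: 0.939
grip_force: 0.0
```

```bash
python3 - <<'E'
from h import *
w=snap('wrist','wrist6.png'); np.save('wrist6.npy',w,allow_pickle=True)
o=bot.get_obs();print(o['eef_pos'],o['ee_rot'])
S=np.array([.592,-.015]);a=np.radians(-4.4);R=np.array([[np.cos(a),-np.sin(a)],[np.sin(a),np.cos(a)]])
g=cv2.cvtColor(w['img'],cv2.COLOR_RGB2GRAY)
k=cv2.HoughCircles(cv2.medianBlur(g,3),cv2.HOUGH_GRADIENT,1,12,param1=60,param2=12,minRadius=20,maxRadius=27)
q=np.array(proj(w,(.588,-.0125,.112),True))
for u,v,r in k[0]:
    if np.hypot(u-q[0],v-q[1])<25:
        p=onplane(w,u,v,.112,True)[:2]; print(u,v,r,np.round(p,4),np.round(R.T@(p-S)*1e3,1))
E
python3 - <<'E'
import sys; sys.path.insert(0,'.')
import os; os.chdir('.')
from h import *
d=np.load('side0.npy',allow_pickle=True).item()
im=d['img']; sd=lambda u,v:(130+u/4,155+v/4)
# bin floor: bright interior
hsv=cv2.cvtColor(im,cv2.COLOR_RGB2HSV)
P=[onplane(d,*sd(u,v),.048)[:2] for u,v in [(122,385),(193,330),(358,460),(286,527)]]
P=np.array(P); print(np.round(P,4), P.mean(0)); e=P[1]-P[2]; print(np.degrees(np.arctan2(e[1],e[0])),np.linalg.norm(e)); e=P[0]-P[3]; print(np.degrees(np.arctan2(e[1],e[0])),np.linalg.norm(e))
E
```

```text
[ 0.58829191 -0.01172346  0.22076859] [-1.79992861e+02 -3.43919490e-02  8.56162141e+01]
254.5 164.5 26.4 [0.5893 0.0058] [-4.3 20.5]
254.5 186.5 24.1 [ 0.5877 -0.0141] [-4.3  0.6]
[[0.5886 0.4201]
 [0.6028 0.3359]
 [0.3825 0.2983]
 [0.3671 0.3847]] [0.48525534 0.35971016]
9.682554486636938 0.22351705183317033
9.080235398837022 0.22431131417823408
```

servo_tool(increments=[[-1.5,0,25,0],[0,0,25,0],[0,0,25,0],[0,0,25,0],[0,0,20,0],[0,0,16,0],[0,0,0,0],[0,0,0,0]])

```text
t: 30.7
eef_pos: [0.5883, -0.0128, 0.0849]
ee_rot: [-180.0, -0.0, 85.7]
force: [-0.3, 0.6, 0.9]
finger_gap: 0.934
grip_force: 0.0
```

servo_tool(increments=[[0,0,0,0],[0,0,0,0],[0,0,0,0],[0,0,0,0],[0,0,0,0],[0,0,0,0],[0,0,0,0]], fingers=0, squeeze=35)

```text
t: 31.4
eef_pos: [0.5885, -0.0139, 0.0849]
ee_rot: [180.0, -0.0, 85.6]
force: [0.7, -0.2, 1.1]
finger_gap: 0.504
grip_force: 36.0
```

servo_tool(increments=[[0,0,-10,0],[0,0,-25,0],[0,0,-30,0],[0,0,-30,0],[0,0,-30,0],[0,0,0,0],[0,0,0,0]])

```text
t: 32.1
eef_pos: [0.5881, -0.014, 0.2104]
ee_rot: [180.0, -0.0, 85.6]
force: [0.7, -0.2, -1.7]
finger_gap: 0.502
grip_force: 36.7
```

servo_tool(increments=[[37.4,-9.5,0,0],[37.4,-9.5,0,0],[37.4,-9.5,0,0],[37.4,-9.5,0,0],[37.4,-9.5,0,0],[37.4,-9.5,0,0],[37.4,-9.5,0,0],[37.4,-9.5,0,0],[37.4,-9.5,0,0],[37.4,-9.5,0,0]])

```text
t: 33.1
eef_pos: [0.5209, 0.367, 0.2079]
ee_rot: [-179.9, 0.1, 85.6]
force: [0.3, -0.0, -2.0]
finger_gap: 0.5
grip_force: 36.7
```

servo_tool(increments=[[0,0,0,0],[0,0,0,0],[0,0,0,0],[0,0,0,0]])

```text
t: 33.5
eef_pos: [0.5227, 0.3644, 0.2093]
ee_rot: [-180.0, 0.1, 85.5]
force: [0.8, 1.0, -0.6]
finger_gap: 0.5
grip_force: 36.7
```

```bash
python3 - <<'E'
from h import *
w=snap('wrist','wrist7.png'); np.save('wrist7.npy',w,allow_pickle=True)
s=snap('side','side7.png'); np.save('side7.npy',s,allow_pickle=True)
o=bot.get_obs();print(o['eef_pos'],o['ee_rot'])
z=np.zeros((600,800,3),np.uint8); z[:384,:512]=w['img'][:,:,::-1]; z[384:,:400]=cv2.resize(s['img'][200:308,100:300,::-1],(400,216)); 
cv2.imwrite('pics/look7.png',z)
E
```

```text
[0.52271738 0.36489226 0.20973332] [1.79997182e+02 2.79153975e-02 8.54878263e+01]
```

View pics/look7.png

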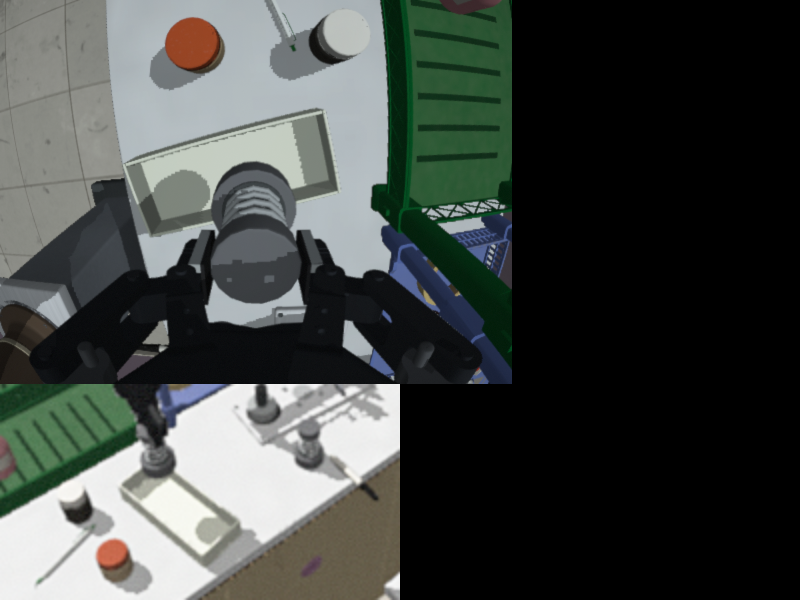

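```bash
python3 - <<'E'
from h import *
w=np.load('wrist7.npy',allow_pickle=True).item()
P=np.array([onplane(w,u,v,.048,True)[:2] for u,v in [(124,163),(323,110),(338,192),(150,237)]])
print(np.round(P,4),P.mean(0)); 
for i,j in ((0,1),(3,2),(3,0),(2,1)):
    e=P[j]-P[i]; print(np.degrees(np.arctan2(e[1],e[0])),np.linalg.norm(e))
E
```

```text
[[0.3776 0.3851]
 [0.5972 0.4228]
 [0.6121 0.3328]
 [0.3912 0.2929]] [0.49452374 0.35840348]
9.752351448947236 0.22285097891529115
10.230594673584868 0.22445696411968288
98.39388325392093 0.09318826175360417
99.36881240861503 0.09129061303486034
```

servo_tool(increments=[[0,3,25,0],[0,0,25,0],[0,0,25,0],[0,0,25,0],[0,0,18,0],[0,0,8,0],[0,0,4,0],[0,0,0,0],[0,0,0,0]])

```text
t: 34.5
eef_pos: [0.5259, 0.3664, 0.0809]
ee_rot: [179.9, -0.1, 85.6]
force: [-0.1, -0.5, -1.2]
finger_gap: 0.498
grip_force: 36.8
```

servo_tool(increments=[[0,0,2,0],[0,0,1,0],[0,0,0,0],[0,0,0,0]])

```text
t: 34.9
eef_pos: [0.5257, 0.3664, 0.0774]
ee_rot: [179.9, -0.1, 85.6]
force: [0.9, -0.0, 0.3]
finger_gap: 0.504
grip_force: 36.9
```

servo_tool(increments=[[0,0,1,0],[0,0,0,0],[0,0,0,0],[0,0,0,0],[0,0,0,0],[0,0,-20,0],[0,0,-40,0],[0,0,-40,0],[0,0,-40,0],[0,0,0,0]], fingers=75)

```text
t: 35.9
eef_pos: [0.5277, 0.3679, 0.2224]
ee_rot: [179.6, -0.4, 85.6]
force: [0.2, 1.0, -0.7]
finger_gap: 0.878
grip_force: 0.0
```

```bash
python3 - <<'E'
from h import *
w=snap('wrist','wrist8.png'); np.save('wrist8.npy',w,allow_pickle=True)
g=cv2.cvtColor(w['img'],cv2.COLOR_RGB2GRAY)
q=np.array(proj(w,(.526,.366,.104),True)); print(q, bot.get_obs()['eef_pos'])
k=cv2.HoughCircles(cv2.medianBlur(g,3),cv2.HOUGH_GRADIENT,1,12,param1=60,param2=12,minRadius=20,maxRadius=29)
for u,v,r in k[0]:
    if np.hypot(u-q[0],v-q[1])<40: print(u,v,r,g[int(v),int(u)],np.round(onplane(w,u,v,.104,True)[:2],4))
E
```

```text
[252.2764342  184.84474039] [0.52656716 0.36705892 0.21929356]
251.5 164.5 26.0 86 [0.5268 0.3851]
251.5 183.5 22.9 85 [0.5254 0.3673]
```

servo_tool(increments=[[-34,-3.5,0,0],[-34,-3.5,0,0],[-34,-3.5,0,0],[-34,-3.5,0,0],[-34,-3.5,0,0],[-34,-3.5,0,0],[-34,-3.5,0,0],[-34,-3.5,0,0],[-34,-3.5,0,0],[-34,-3.5,0,0]], fingers=80)

```text
t: 36.95
eef_pos: [0.4631, 0.0283, 0.2148]
ee_rot: [-179.9, 0.0, 85.6]
force: [-0.4, -0.3, 0.0]
finger_gap: 0.936
grip_force: 0.0
```

servo_tool(increments=[[0,0,0,0],[0,0,0,0],[0,0,0,0]])

```text
t: 37.25
eef_pos: [0.4641, 0.0307, 0.2153]
ee_rot: [-180.0, -0.0, 85.7]
force: [0.2, 0.6, -0.1]
finger_gap: 0.937
grip_force: 0.0
```

```bash
python3 - <<'E'
from h import *
w=snap('wrist','wrist9.png'); np.save('wrist9.npy',w,allow_pickle=True)
g=cv2.cvtColor(w['img'],cv2.COLOR_RGB2GRAY)
q=np.array(proj(w,(.4491,.0845,.1),True)); print(q, bot.get_obs()['eef_pos'])
k=cv2.HoughCircles(cv2.medianBlur(g,3),cv2.HOUGH_GRADIENT,1,12,param1=60,param2=12,minRadius=20,maxRadius=29)
for u,v,r in k[0]:
    if np.hypot(u-q[0],v-q[1])<60: print(u,v,r,g[int(v),int(u)],np.round(onplane(w,u,v,.1,True)[:2],4))
for t in (4,6,8): print(capfit(w,q,.1,tol=t))
E
```

```text
[233.02832812 124.73286956] [0.46413698 0.03093765 0.21538102]
236.5 117.5 27.3 84 [0.4526 0.0905]
(array([0.44766789, 0.08514219]), np.float64(0.02073240024066226), 1759)
(array([0.44450971, 0.08751234]), np.float64(0.027489758905913087), 2186)
(array([0.43649377, 0.08398464]), np.float64(0.03443086818002287), 2328)
```

servo_tool(increments=[[26.3,-9.6,0,0],[26.3,-9.6,0,0],[0,0,25,0],[0,0,25,0],[0,0,25,0],[0,0,25,0],[0,0,25,0],[0,0,17,0],[0,0,0,0],[0,0,0,0]])

```text
t: 38.3
eef_pos: [0.449, 0.0844, 0.0738]
ee_rot: [-180.0, 0.0, 85.7]
force: [-0.5, -0.3, 0.2]
finger_gap: 0.94
grip_force: 0.0
```

servo_tool(increments=[[0,0,0,0],[0,0,0,0],[0,0,0,0],[0,0,0,0],[0,0,0,0],[0,0,0,0],[0,0,0,0]], fingers=0)

```text
t: 39.0
eef_pos: [0.4494, 0.0837, 0.074]
ee_rot: [180.0, -0.0, 85.6]
force: [-1.4, -0.1, 2.9]
finger_gap: 0.503
grip_force: 35.6
```

servo_tool(increments=[[0,0,-10,0],[0,0,-20,0],[0,0,-25,0],[0,0,-30,0],[0,0,-30,0],[0,0,0,0],[0,0,0,0]])

```text
t: 39.7
eef_pos: [0.449, 0.0835, 0.1892]
ee_rot: [180.0, -0.0, 85.6]
force: [-0.4, 0.2, -1.3]
finger_gap: 0.5
grip_force: 37.1
```

servo_tool(increments=[[-17.4,30,0,0],[-17.4,30,0,0],[-17.4,30,0,0],[-17.4,30,0,0],[-17.4,30,0,0],[0,0,0,0],[0,0,0,0],[0,0,25,0],[0,0,25,0],[0,0,20,0]])

```text
t: 40.7
eef_pos: [0.5899, -0.0134, 0.1167]
ee_rot: [-179.8, -0.0, 85.7]
force: [-0.7, 0.4, -1.7]
finger_gap: 0.497
grip_force: 37.3
```

servo_tool(increments=[[0,0,10,0],[0,0,8,0],[0,0,0,0],[0,0,0,0],[0,0,0,0]])

```text
t: 41.2
eef_pos: [0.5926, -0.0146, 0.1018]
ee_rot: [179.9, -0.0, 85.6]
force: [-1.1, 0.7, -1.6]
finger_gap: 0.501
grip_force: 37.3
```

servo_tool(increments=[[0,0,6,0],[0,0,5,0],[0,0,4,0],[0,0,0,0],[0,0,0,0]])

```text
t: 41.7
eef_pos: [0.5919, -0.0146, 0.086]
ee_rot: [-180.0, -0.0, 85.6]
force: [-1.7, -0.8, 2.8]
finger_gap: 0.502
grip_force: 37.7
```

servo_tool(increments=[[0,0,1,0],[0,0,0,0],[0,0,0,0],[0,0,0,0]])

```text
t: 42.1
eef_pos: [0.5919, -0.0147, 0.0849]
ee_rot: [180.0, -0.0, 85.6]
force: [-1.5, 0.6, 5.1]
finger_gap: 0.504
grip_force: 37.8
```

servo_tool(increments=[[0,0,-1,0],[0,0,0,0],[0,0,0,0],[0,0,0,0],[0,0,0,0],[0,0,-20,0],[0,0,-40,0],[0,0,-40,0],[0,0,-36,0],[0,0,0,0]], fingers=80)

```text
t: 43.1
eef_pos: [0.5948, -0.0147, 0.2274]
ee_rot: [179.5, -0.1, 85.6]
force: [1.2, 0.8, 0.7]
finger_gap: 0.937
grip_force: 0.0
```

```bash
python3 - <<'E'
from h import *
w=snap('wrist','wrist10.png'); np.save('wrist10.npy',w,allow_pickle=True)
o=bot.get_obs();print(o['eef_pos'],o['ee_rot'])
S=np.array([.592,-.0145]);a=np.radians(-4.4);R=np.array([[np.cos(a),-np.sin(a)],[np.sin(a),np.cos(a)]])
g=cv2.cvtColor(w['img'],cv2.COLOR_RGB2GRAY)
def H(q,z,lo,hi,d):
    q=np.array(proj(w,q,True)); print(q)
    k=cv2.HoughCircles(cv2.medianBlur(g,3),cv2.HOUGH_GRADIENT,1,8,param1=60,param2=10,minRadius=lo,maxRadius=hi)
    for u,v,r in k[0]:
        if np.hypot(u-q[0],v-q[1])<d:
            p=onplane(w,u,v,z,True)[:2]; print(u,v,r,np.round(p,4),np.round(R.T@(p-S)*1e3,1))
H((.592,-.0147,.112),.112,20,27,25)
H((.599,.0855,.088),.088,9,16,15)
q=proj(w,(.599,.0855,.088),True)
for t in (10,14): print(capfit(w,q,.088,tol=t))
E
```

```text
[ 0.59354432 -0.01466168  0.22464939] [ 1.79680460e+02 -4.59610225e-02  8.55946792e+01]
[250.61137876 183.17147838]
247.5 179.5 25.2 [ 0.5895 -0.011 ] [-2.8  3.3]
250.5 161.5 26.4 [0.5935 0.0053] [-0.  19.8]
250.5 171.5 23.0 [ 0.5928 -0.0038] [-0.  10.7]
[249.79714326  71.90916139]
251.5 71.5 14.1 [0.6006 0.0858] [  0.9 100.6]
(array([0.60054378, 0.08600866]), np.float64(0.011879781632708305), 508)
(array([0.60045641, 0.08589291]), np.float64(0.012059699518287519), 524)
```

servo_tool(increments=[[25,0,0,0],[25,0,0,0],[25,0,0,0],[25.3,0.8,0,0],[0,0,30,0],[0,0,35,0],[0,0,35,0],[0,0,30,0],[0,0,25,0],[0,0,12,0]], fingers=55)

```text
t: 44.15
eef_pos: [0.5981, 0.0849, 0.0511]
ee_rot: [-179.7, 0.1, 85.6]
force: [0.2, 0.4, -0.2]
finger_gap: 0.643
grip_force: 0.0
```

servo_tool(increments=[[0,0,2,0],[0,0,0,0],[0,0,0,0],[0,0,0,0],[0,0,0,0],[0,0,0,0],[0,0,0,0],[0,0,0,0]], fingers=0, squeeze=60)

```text
t: 44.95
eef_pos: [0.6004, 0.0853, 0.0532]
ee_rot: [-180.0, -0.0, 85.6]
force: [-1.7, 0.1, 0.0]
finger_gap: 0.287
grip_force: 59.4
```

servo_tool(increments=[[0,0,-10,0],[0,0,-25,0],[0,0,-25,0],[0,0,-25,0],[0,0,-25,0],[0,0,-10,0],[0,0,0,0],[0,0,0,0]])

```text
t: 45.75
eef_pos: [0.5998, 0.0852, 0.1718]
ee_rot: [-179.9, 0.0, 85.6]
force: [-0.7, -0.1, -7.9]
finger_gap: 0.286
grip_force: 60.3
```

servo_tool(increments=[[-25,0,0,0],[-25,-1,0,0],[-25,-0.8,0,0],[-23.1,0,0,0],[0,0,0,0],[0,0,0,0],[0,0,8,0],[0,0,6,0],[0,0,0,0],[0,0,0,0]])

```text
t: 46.75
eef_pos: [0.5909, -0.0118, 0.1583]
ee_rot: [-179.9, 0.0, 85.6]
force: [0.2, 0.2, -7.1]
finger_gap: 0.29
grip_force: 60.0
```

servo_tool(increments=[[0,0,2,0],[0,0,2,0],[0,0,1,0],[0,0,0,0],[0,0,0,0]])

```text
t: 47.25
eef_pos: [0.5912, -0.0124, 0.1539]
ee_rot: [180.0, -0.0, 85.6]
force: [0.9, -1.4, -6.8]
finger_gap: 0.296
grip_force: 60.0
```

servo_tool(increments=[[0,0,2,0],[0,0,1,0],[0,0,0,0],[0,0,0,0]])

```text
t: 47.65
eef_pos: [0.5914, -0.0123, 0.1512]
ee_rot: [180.0, -0.0, 85.6]
force: [0.7, -0.8, -2.0]
finger_gap: 0.288
grip_force: 60.1
```

servo_tool(increments=[[0,0,2,0],[0,0,0,0],[0,0,0,0]])

```text
t: 47.95
eef_pos: [0.5914, -0.0124, 0.149]
ee_rot: [180.0, -0.0, 85.6]
force: [-0.5, -0.3, -0.6]
finger_gap: 0.286
grip_force: 60.4
```

servo_tool(increments=[[0,0,0.5,0],[0,0,0,0],[0,0,0,0],[0,0,0,0],[0,0,-10,0],[0,0,-30,0],[0,0,-30,0],[0,0,-20,0],[0,0,0,0],[0,0,0,0]], fingers=55)

```text
t: 48.95
eef_pos: [0.5912, -0.0123, 0.2389]
ee_rot: [179.9, -0.0, 85.6]
force: [0.1, -0.7, -0.5]
finger_gap: 0.643
grip_force: 0.0
```

```bash
python3 look.py B
```

```text
scene offset 223 141 scale 3.333
side offset 197 142 scale 3.333
[ 0.59049673 -0.01236205  0.23726512]
```

View pics/look_B.png

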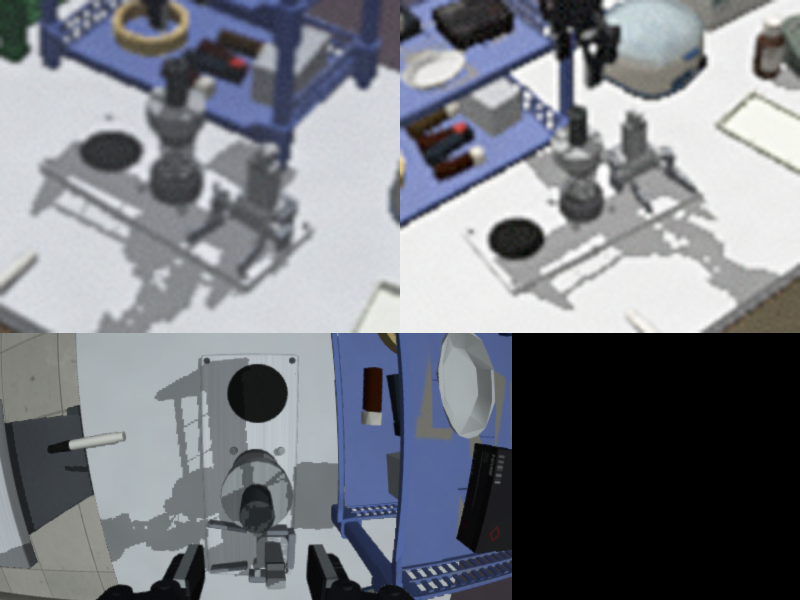

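servo_tool(increments=[[0,0,25,0],[0,0,25,0],[0,0,25,0],[0,0,14,0],[0,0,0,0],[0,0,0,0],[0,0,0,0]])

```text
t: 49.8
eef_pos: [0.592, -0.0124, 0.1505]
ee_rot: [179.9, -0.0, 85.6]
force: [0.5, -0.3, -0.2]
finger_gap: 0.644
grip_force: 0.0
```

servo_tool(increments=[[0,0,0,0],[0,0,0,0],[0,0,0,0],[0,0,0,0],[0,0,0,0],[0,0,0,0],[0,0,0,0]], fingers=0)

```text
t: 50.5
eef_pos: [0.5914, -0.0123, 0.1494]
ee_rot: [180.0, -0.0, 85.6]
force: [1.3, 0.2, 1.0]
finger_gap: 0.292
grip_force: 58.8
```

servo_tool(increments=[[0,0,-5,0],[0,0,-8,0],[0,0,-8,0],[0,0,-8,0],[0,0,0,0],[0,0,0,0]])

```text
t: 51.1
eef_pos: [0.591, -0.0124, 0.1783]
ee_rot: [-180.0, -0.0, 85.6]
force: [-0.0, -0.3, -7.3]
finger_gap: 0.288
grip_force: 59.4
```

servo_tool(increments=[[24.4,0.4,0,0],[24.4,0.4,0,0],[24.4,0.4,0,0],[24.4,0.3,0,0],[0,0,0,0],[0,0,30,0],[0,0,30,0],[0,0,30,0],[0,0,20,0],[0,0,12,0]])

```text
t: 52.1
eef_pos: [0.5984, 0.0843, 0.0546]
ee_rot: [-179.8, 0.1, 85.6]
force: [-23.8, -1.5, 58.3]
finger_gap: 0.286
grip_force: 68.0
```

servo_tool(increments=[[0,0,1.5,0],[0,0,1,0],[0,0,0,0],[0,0,0,0]])

```text
t: 52.5
eef_pos: [0.6004, 0.0847, 0.0545]
ee_rot: [180.0, -0.0, 85.6]
force: [-2.9, -1.1, 1.0]
finger_gap: 0.286
grip_force: 62.8
```

servo_tool(increments=[[0,0,0,0],[0,0,0,0],[0,0,0,0],[0,0,0,0],[0,0,-10,0],[0,0,-40,0],[0,0,-40,0],[0,0,-40,0],[0,0,-36,0],[0,0,0,0]], fingers=55)

```text
t: 53.5
eef_pos: [0.6031, 0.0853, 0.2265]
ee_rot: [179.4, -0.2, 85.6]
force: [0.9, 0.3, 0.2]
finger_gap: 0.647
grip_force: 0.0
```

servo_tool(increments=[[-24.4,-0.5,0,0],[-24.4,-0.5,0,0],[-24.4,-0.5,0,0],[-24.4,-0.5,0,0],[0,0,0,0],[0,0,0,0],[0,0,0,0]], fingers=80)

```text
t: 54.2
eef_pos: [0.5907, -0.0111, 0.2198]
ee_rot: [180.0, -0.0, 85.7]
force: [-0.0, 1.4, -0.4]
finger_gap: 0.94
grip_force: 0.0
```

```bash
python3 - <<'E'
from h import *
w=snap('wrist','wrist11.png'); np.save('wrist11.npy',w,allow_pickle=True)
o=bot.get_obs();print(o['eef_pos'],o['ee_rot'])
g=cv2.cvtColor(w['img'],cv2.COLOR_RGB2GRAY)
def H(q,z,lo,hi,d):
    q=np.array(proj(w,q,True)); print(q)
    k=cv2.HoughCircles(cv2.medianBlur(g,3),cv2.HOUGH_GRADIENT,1,8,param1=60,param2=10,minRadius=lo,maxRadius=hi)
    for u,v,r in k[0]:
        if np.hypot(u-q[0],v-q[1])<d: print(u,v,r,np.round(onplane(w,u,v,z,True)[:2],4))
H((.5908,-.0125,.112),.112,20,27,25); H((.6004,.0847,.088),.088,9,16,15)
s=np.load('scene0.npy',allow_pickle=True).item(); d=np.load('side0.npy',allow_pickle=True).item()
sc=lambda u,v:(160+u/4,150+v/4); sd=lambda u,v:(130+u/4,155+v/4)
for n,p in [('far',(712,305)),('nl',(608,492)),('nr',(718,532))]: print(n,np.round(onplane(s,*sc(*p),.014)[:2],4))
for c,n in ((s,'scene'),(d,'side')):
    # white (yellowish) tray floor blob
    hsv=cv2.cvtColor(c['img'],cv2.COLOR_RGB2HSV); u,v=[int(x) for x in proj(c,(.485,-.333,.004))]
    im=cv2.GaussianBlur(c['img'],(3,3),0); m=np.zeros((386,514),np.uint8)
    cv2.floodFill(im,m,(u,v),0,(5,)*3,(5,)*3,4|(255<<8)|cv2.FLOODFILL_MASK_ONLY|cv2.FLOODFILL_FIXED_RANGE)
    m=cv2.morphologyEx(m[1:-1,1:-1],cv2.MORPH_OPEN,np.ones((3,3))); k=max(cv2.findContours(m,0,2)[0],key=cv2.contourArea)[:,0]
    P=np.array([onplane(c,a,b,.004)[:2] for a,b in k]).astype(np.float32)*1e3
    print(n,(u,v),cv2.minAreaRect(P))
E
```

```text
[ 0.59065724 -0.01088748  0.21973161] [-1.79991204e+02 -3.55967563e-02  8.56994639e+01]
[255.14533887 186.92594203]
254.5 184.5 25.2 [ 0.5904 -0.0102]
254.5 165.5 26.4 [0.5917 0.0069]
263.5 198.5 23.0 [ 0.5974 -0.0238]
256.5 173.5 20.7 [ 5.929e-01 -4.000e-04]
[257.74393158  75.50625446]
257.5 74.5 14.1 [0.6002 0.0856]
far [ 0.5948 -0.2749]
nl [ 0.3692 -0.3113]
nr [ 0.3858 -0.3982]
scene (336, 255) ((495.60504150390625, -330.20458984375), (200.65370178222656, 77.41997528076172), 9.459822654724121)
side (318, 186) ((494.8312072753906, -331.9380798339844), (203.81007385253906, 66.66983032226562), 9.922374725341797)
```

servo_tool(increments=[[0,0,25,0],[0,0,25,0],[0,0,25,0],[0,0,25,0],[0,0,20,0],[0,0,15,0],[0,0,0,0],[0,0,0,0]])

```text
t: 55.05
eef_pos: [0.591, -0.0119, 0.0851]
ee_rot: [180.0, -0.0, 85.6]
force: [-0.9, -0.4, -0.7]
finger_gap: 0.94
grip_force: 0.0
```

servo_tool(increments=[[0,0,0,0],[0,0,0,0],[0,0,0,0],[0,0,0,0],[0,0,0,0],[0,0,0,0],[0,0,0,0]], fingers=0, squeeze=35)

```text
t: 55.75
eef_pos: [0.5909, -0.0123, 0.085]
ee_rot: [180.0, -0.0, 85.6]
force: [0.2, -0.1, 2.7]
finger_gap: 0.5
grip_force: 35.8
```

servo_tool(increments=[[0,0,-10,0],[0,0,-25,0],[0,0,-30,0],[0,0,-30,0],[0,0,-35,0],[0,0,0,0],[0,0,0,0]])

```text
t: 56.45
eef_pos: [0.5906, -0.0123, 0.2155]
ee_rot: [179.9, -0.0, 85.6]
force: [-1.1, 0.8, -2.8]
finger_gap: 0.498
grip_force: 36.9
```

servo_tool(increments=[[-36.8,-8.4,0,0],[-36.8,-8.4,0,0],[-36.8,-8.4,0,0],[-36.8,-8.4,0,0],[-36.8,-8.4,0,0],[-36.8,-8.4,0,0],[-36.8,-8.4,0,0],[-36.8,-8.4,0,0],[-36.8,-8.4,0,0],[0,0,0,0]])

```text
t: 57.45
eef_pos: [0.4855, -0.3426, 0.2132]
ee_rot: [-179.8, 0.1, 85.1]
force: [0.4, -0.9, -1.7]
finger_gap: 0.502
grip_force: 36.8
```

servo_tool(increments=[[0,0,0,0],[0,0,0,0]])

```text
t: 57.65
eef_pos: [0.4899, -0.3352, 0.2136]
ee_rot: [-179.9, -0.1, 85.7]
force: [1.2, 1.1, -1.6]
finger_gap: 0.5
grip_force: 36.8
```

```bash
python3 - <<'E'
from h import *
w=snap('wrist','wrist12.png'); o=bot.get_obs();print(o['eef_pos'],o['ee_rot'])
im=cv2.GaussianBlur(w['img'],(3,3),0)
for lx in (.06,.09,-.06,-.09):
    y=np.radians(9.5); p=(.49+lx*np.cos(y),-.335+lx*np.sin(y),.004); u,v=[int(t) for t in proj(w,p,True)]
    if not(0<=u<512 and 0<=v<384): continue
    m=np.zeros((386,514),np.uint8)
    cv2.floodFill(im,m,(u,v),0,(6,)*3,(6,)*3,4|(255<<8)|cv2.FLOODFILL_MASK_ONLY|cv2.FLOODFILL_FIXED_RANGE)
    m=m[1:-1,1:-1]; k=max(cv2.findContours(m,0,2)[0],key=cv2.contourArea)[:,0]
    P=np.array([onplane(w,a,b,.004,True)[:2] for a,b in k]).astype(np.float32)*1e3
    print(lx,(u,v),im[v,u],len(k),cv2.boundingRect(k),cv2.minAreaRect(P))
E
```

```text
[ 0.49014971 -0.33502767  0.21386926] [-1.79923761e+02 -8.05003012e-02  8.57130432e+01]
0.06 (303, 149) [180 188 177] 250 (166, 104, 181, 97) ((492.2696228027344, -329.19775390625), (212.5968017578125, 82.1707992553711), 9.606231689453125)
0.09 (327, 143) [180 188 178] 251 (166, 104, 181, 97) ((492.27972412109375, -329.18426513671875), (212.59144592285156, 82.13737487792969), 9.62903881072998)
-0.06 (208, 171) [180 188 178] 251 (166, 104, 181, 97) ((492.27972412109375, -329.18426513671875), (212.59144592285156, 82.13737487792969), 9.62903881072998)
-0.09 (185, 177) [115 122 113] 51 (174, 172, 33, 35) ((407.657470703125, -362.7716064453125), (34.56377410888672, 45.84385681152344), 9.855270385742188)
```

servo_tool(increments=[[3,1,25,0],[0,0,25,0],[0,0,25,0],[0,0,25,0],[0,0,20,0],[0,0,8,0],[0,0,4,0],[0,0,0,0],[0,0,0,0]])

```text
t: 58.6
eef_pos: [0.4918, -0.334, 0.0838]
ee_rot: [179.9, 0.0, 85.6]
force: [-0.7, -0.4, -2.2]
finger_gap: 0.502
grip_force: 36.8
```

servo_tool(increments=[[0,0,2,0],[0,0,2,0],[0,0,0,0],[0,0,0,0]])

```text
t: 59.0
eef_pos: [0.4911, -0.3339, 0.0789]
ee_rot: [180.0, -0.0, 85.6]
force: [-0.1, 0.2, -2.0]
finger_gap: 0.502
grip_force: 36.8
```

servo_tool(increments=[[0,0,1.5,0],[0,0,1,0],[0,0,0,0],[0,0,0,0]])

```text
t: 59.4
eef_pos: [0.4912, -0.3341, 0.0767]
ee_rot: [180.0, 0.0, 85.6]
force: [-1.8, 0.2, 4.9]
finger_gap: 0.502
grip_force: 37.2
```

servo_tool(increments=[[0,0,0,0],[0,0,0,0],[0,0,0,0],[0,0,0,0],[0,0,0,0],[0,0,-20,0],[0,0,-40,0],[0,0,-40,0],[0,0,-50,0],[0,0,0,0]], fingers=75)

```text
t: 60.4
eef_pos: [0.4939, -0.336, 0.2334]
ee_rot: [179.4, 0.3, 85.6]
force: [1.2, -0.7, 0.1]
finger_gap: 0.877
grip_force: 0.0
```

servo_tool(increments=[[20,0,-20,0],[30,0,0,0],[30,0,0,0],[20,0,0,0],[0,0,0,0],[0,0,0,0],[0,0,0,0],[0,0,0,0]])

```text
t: 61.2
eef_pos: [0.4984, -0.2354, 0.2461]
ee_rot: [-180.0, 0.0, 85.5]
force: [-0.6, -0.4, -0.2]
finger_gap: 0.879
grip_force: 0.0
```

```bash
python3 - <<'E'
from h import *
w=snap('wrist','wrist13.png'); s=snap('scene','sceneF.png'); d=snap('side','sideF.png')
g=cv2.cvtColor(w['img'],cv2.COLOR_RGB2GRAY); o=bot.get_obs(); print(o['t'],o['eef_pos'])
def H(q,z,lo,hi,dd):
    q=np.array(proj(w,q,True)); print(q)
    k=cv2.HoughCircles(cv2.medianBlur(g,3),cv2.HOUGH_GRADIENT,1,8,param1=60,param2=10,minRadius=lo,maxRadius=hi)
    for u,v,r in k[0]:
        if np.hypot(u-q[0],v-q[1])<dd: print('  ',u,v,r,g[int(v),int(u)],np.round(onplane(w,u,v,z,True)[:2],4))
H((.491,-.334,.104),.104,16,27,25)
# change of scene against the start near things that must not move, gauge home region vs look_B
for n,c in (('scene',s),('side',d)):
    c0=np.load(n+'0.npy',allow_pickle=True).item(); cB=np.load(n+'_B.npy',allow_pickle=True).item()
    D=cv2.absdiff(c['img'],c0['img']).max(2); DB=cv2.absdiff(c['img'],cB['img']).max(2)
    for nm,p in (('gaugeB',(.604,-.116,.06)),('jar',(.473,.495,.05)),('stem',(.6,.085,.07)),('bincart',(.526,.366,.07)),('traycart',(.491,-.334,.07))):
        u,v=[int(x) for x in proj(c,p)]
        if 8<u<504 and 8<v<376: print(n,nm,(u,v),'vs0',int((D[v-10:v+10,u-8:u+8]>40).sum()),'vsB',int((DB[v-10:v+10,u-8:u+8]>40).sum()))
# timer in scene image
    if n=='scene': print('timer diff',int((D[275:297,375:405]>40).sum()))
    if n=='side': print('jar diff',int((D[275:300,145:168]>40).sum()))
E
```

```text
61.35 [ 0.49854942 -0.23484445  0.24616167]
[255.22375322 261.0342211 ]
   254.5 256.5 19.6 77 [ 0.4907 -0.328 ]
   254.5 239.5 21.5 36 [ 0.4923 -0.3067]
   255.5 266.5 21.8 77 [ 0.4907 -0.3413]
scene gaugeB (301, 196) vs0 104 vsB 0
scene jar (154, 156) vs0 76 vsB 61
scene stem (255, 174) vs0 46 vsB 143
scene bincart (186, 157) vs0 125 vsB 0
scene traycart (339, 240) vs0 261 vsB 262
timer diff 0
side gaugeB (266, 184) vs0 120 vsB 3
side jar (157, 283) vs0 0 vsB 0
side stem (230, 203) vs0 10 vsB 109
side bincart (181, 250) vs0 175 vsB 0
side traycart (319, 174) vs0 157 vsB 157
jar diff 0
```

```bash
python3 -c "
from h import *
print(bot.close_job())"
```

```text
the job is handed in; nothing more can be done
None
```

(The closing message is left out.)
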